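# Fetch the staining box from under the riser and start it on the shaker

### The arm

A 7-joint arm with a two-finger parallel gripper is mounted at the origin on the work surface. World frame = base frame: x ahead of the robot, y to its left, z up, the work surface at z = 0. Lengths are in m, angles in rad, forces in N, time in s.
With the tool pointing down it reaches from about 0.4 to 0.875 m from the base axis. Payload 19.3 kg.
Tool frame: the origin (TCP) lies at the very end of the fingers, on their centre line; the grasp point (between the pads) lies 19 mm behind it; z points along the fingers, y is the direction in which the jaws open and shut (so a half turn about z gives the same grasp; the last joint's range is limited). The gripper opens to 85 mm and grips with 20 to 120 N. Pads are 22 mm wide; open, the fingers measure 114 mm over their backs; the gripper's body (76 mm by 85 mm) begins 54 mm behind the grasp point. The pads swing forward as they close: fully open they stand 13 mm farther back than shut.
Start: joints at [-1.34, 0.521, -0.036, 1.599, 0.021, 1.021, -0.113], TCP at [0.185, 0.597, 0.205] pointing down, gripper open.
Joint ranges: [-2.91, 2.91], [-0.3, 2.13], [-1.5, 1.42], [0.17, 2.43], [-1.26, 4.41], [0.16, 1.93], [-2.52, 2.52]. Speed limits (rad/s): [1.89, 1.89, 2.39, 2.39, 3.01, 3.01, 3.01].

### API

Orientations are given as [roll, pitch, yaw] about the fixed x, y, z axes, in that order (R = Rz(yaw) Ry(pitch) Rx(roll)).
In Python, from workcell import bot, viewer gives the robot as it stands.
- The arm moves only by the shell command python3 -m creep 'ROWS' [FORCE]. ROWS is JSON, a list of rows, each an object of numbers: "rx", "ry", "rz": the turn, a rotation vector about the tool's x, y, z in degrees; "tx", "ty", "tz": the shift along the tool's x, y, z in mm; "hand": the closure, from -1 (fully open) to 1 (shut), so that 0 is half open. In form: [{"rx": .., "ry": .., "rz": .., "tx": .., "ty": .., "tz": .., "hand": ..}, ...]. A call has 1 to 8 rows; each row is the pose to reach, as a shift and turn from the pose commanded when the call began, along the tool's axes at that moment; what a row does not reach only later rows make up. A row lasts 1/10 s, in which the tool goes at most 50 mm and 8.59 degrees, less where a joint would pass 70% of its speed; a pose out of reach is approached as far as the arm can. A call with a gripper value outside its range is refused whole. The fingers move at their own pace and stop on an object; FORCE is the grip in N (left out, the last holds). Time passes only in rows, so rows that repeat a pose let the fingers close. It gives the time, the measured TCP pose, the force and the opening at its end, in the units of the state.
- bot.observe(): the state, without advancing time (a new reading comes with each control period).
- viewer.grab_frame(name): name is "scene" or "top" or "wrist"; returns a dict with "pixels" (400x640x3 uint8, blue, green, red), "vertical_fov" (degrees; the focal length in pixels is half the picture's height over the tangent of half this angle, whatever the lens; pixels are square), "cx", "cy" (the principal point, pixels), "rvec" (rotation vector, rad) and "tvec" (3), from world to camera coordinates, as OpenCV has them; the wrist camera has in their place "tool_from_camera" (4x4, takes a point from camera to tool coordinates, whose origin is the TCP and whose axes are the flange's). Camera axes: x right, y down, z forward; pixel columns grow to the right and rows downward; lengths in m; the calibration is good to about 2 mm. A picture is of the moment at which its call begins: read the wrist's pose just before it. There is no depth.
- bot.job_done(): hands the job in, once; it reports no verdict.
Trained networks look in a picture, given as the dict that the camera call returned (one of the last four; its "shot" number tells which), for a name from the list of things; names that differ only in an ending like _2 or _b are one class to them, and where a whole thing is asked for, a point or a joint stands for the part that bears it (a point fixed in the world has none). Each returns a list of dicts, best first, with "score" (0 to 1); they miss things now and then, are a little off and sometimes report something else, mostly with a low value. They report only what shows in the picture. A call takes as long as a camera call. They do not tell look-alikes from the thing itself.
- viewer.outline_of(target, picture): "mask" (400x640 bool, what is visible of it) and "bbox" ([left, top, right, bottom] in pixels, round what is visible of it).
The state is a dict: "clock": time; "qpos": joint angles; "qd": joint speeds; "joint_efforts": joint torques, N m; "position": TCP position; "tool_rot": TCP orientation; "force": force on the tool from outside, world axes, zero at the start; "moment": the same for the moment, N m; "grip_width": finger opening in m.
Only numpy, scipy, OpenCV 4.12 (cv2) and the standard library are available. Lean on these libraries where they do the work, as an engineer would, in place of code of your own. Each camera call takes 0.05 s, during which the arm holds its last target.

### The job

A low lidded staining box is stored under the wire riser, half hidden behind the amber bottle that stands right in front of it: set that bottle aside, standing on the open bench, then slide the box out from under the riser and set it down gently in the middle of the shaker's platform, keeping it level all the way. Once the box is on, switch the shaker on by turning its selector clockwise from the off stop to the third click. Leave the other bottle, the tube rack and the rest of the bench as they are.

Things in the scene. Friction and masses are not known exactly. Their poses are not given: they have to be found in the camera images.
- stain_box_mid (a point): centre of the staining box: closed oblong white plastic box, grey lid panel, straight sides, 140 mm long (own x), 60 wide (own y), 42 high; loose, 0.15-0.3 kg. Lies flat on the bench in the left or right half of the riser, long side front to back: its front 60 mm (robot's side) stick out before the shelf, the rest is beneath. It can be lifted once slid out by 90 mm or more
- bottle_mid (a point): centre (half-way up) of the amber bottle standing 5-20 mm in front of the staining box: 128 mm tall (own z), round body 66 mm across up to 70 mm, then a shoulder and neck, black screw cap 40 mm across from 98 to 128 mm above its foot; loose, 0.25-0.4 kg. Best taken by the cap from above
- bottle2_mid (a point): centre (half-way up) of the other bottle, same make and size, standing in front of the tube rack; leave it alone
- tube_rack_mid (a point): centre (half-way up) of a grey rack of capped micro tubes, 130 x 62 mm and 66 mm high, under the other half of the riser; leave it alone
- riser: white wire shelf on four thin corner legs, fixed. Origin on the bench, 50 mm in front of the middle of its front edge; x points back (away from robot), y left, z up. Shelf from x = 50 to 260, y = -180 to 180 mm, wires 132-140 mm above the bench. On it a power supply, x = 120 to 250, y = -115 to 115 mm, top 217 mm above the bench. Storage places beneath are centred at y = -85 and 85 mm
- shaker: white orbital shaker, fixed, its platform still. Origin on the bench under its middle; x points back (away from robot), y left. Housing 300 mm (x) by 220 mm (y), top 55 mm above the bench. Flat control deck with the selector at the front (x = -150 to -67 mm), platform behind it
- platform_mid (a point): middle of the shaker's platform, on top of its rubber mat, 75 mm above the bench; axes as the shaker's. Clear space inside the low rail (8 mm high) around the mat: 198 mm (x) by 188 mm (y). The box fits either way round
- selector_grip (a point): on the selector's vertical axis, 20 mm above the control deck. Black knob: round skirt 42 mm across up to 7 mm above the deck, on it a straight bar grip 40 mm long (own x, white pointer at its +x end), 14 mm wide (own y), from 7 to 30 mm above the deck. At off, +x points 72 degrees left (anticlockwise from above) of the shaker's x; at the third click along the shaker's x
- selector (a joint): selector angle: 0 at the off stop (it starts there), growing clockwise from above; off and six clicks, one every 0.419 rad (24 degrees), a stop at each end (0 and 2.513). Third click: 1.257. Let go between two positions it falls into the nearer one; it takes about 0.05 Nm to turn
- beaker_mid (a point): centre of a glass beaker, 68 mm in diameter, 90 mm high, empty, at the back of the bench; leave it alone
- marker_mid (a point): middle of a marker pen, 135 mm long (own x), 17 mm thick, lying crosswise on the bench in front of the robot; leave it alone
Mind the look-alikes: they are no part of the job. What is shaped like the part that bears bottle_mid but pink is not meant.

How it is judged:
On the way, in this order (a step that is already met when the one before it is completed fails the run):
1. the bottle in front has been set aside, standing on the bench and let go, with the box still in its place (distance of bottle_mid from where it was at the start of the episode above 0.05 m and angle between bottle_mid's own z axis and vertical below 0.08 rad and height (world z) of bottle_mid below 0.069 m and linear speed of bottle below 0.03 m/s and contact force between the fingers and bottle below 0.2 N and distance of stain_box_mid from where it was at the start of the episode below 0.03 m), for 0.2 s.
2. the box lies flat in the middle of the platform, let go, with the selector still at off (horizontal distance between stain_box_mid and platform_mid below 0.03 m and z of stain_box_mid in the frame of platform_mid between 0.016 and 0.025 m and angle between stain_box_mid's own z axis and vertical below 0.05 rad and linear speed of stain_box below 0.03 m/s and contact force between the fingers and stain_box below 0.2 N and value of joint selector below 0.15 rad), for 0.2 s.
At the end, for the whole second after the job is handed in: The box lies flat (0.05 rad) and at rest on the shaker mat, centre within 30 mm of the platform's middle; the selector rests at the third click (1.257 rad, within 0.12); the bottle that stood before the box stands upright (0.08 rad) on the bench, at least 50 mm from where it was (value of joint selector between 1.137 and 1.377 rad and horizontal distance between stain_box_mid and platform_mid below 0.03 m and z of stain_box_mid in the frame of platform_mid between 0.016 and 0.025 m and angle between stain_box_mid's own z axis and vertical below 0.05 rad and linear speed of each of stain_box, bottle below 0.03 m/s and angle between bottle_mid's own z axis and vertical below 0.08 rad and height (world z) of bottle_mid below 0.069 m and distance of bottle_mid from where it was at the start of the episode above 0.05 m); the robot touches nothing.
It fails at once if the staining box is tipped by more than 0.35 rad (20 degrees) (angle between stain_box_mid's own z axis and vertical above 0.35 rad).
It fails at once if the staining box is dropped, thrown or knocked along (faster than 0.5 m/s while not held) (linear speed of stain_box above 0.5 m/s and contact force between the fingers and stain_box below 0.1 N).
It fails at once if the bottle is tipped over (more than 0.5 rad) (angle between bottle_mid's own z axis and vertical above 0.5 rad).
It fails at once if the other bottle or the tube rack is shifted by more than 30 mm (distance of any of bottle2_mid, tube_rack_mid from where it was at the start of the episode above 0.03 m).
It fails at once if the beaker or the marker is shifted by more than 40 mm (distance of any of beaker_mid, marker_mid from where it was at the start of the episode above 0.04 m).
It also fails if it takes over 72 s, if anything falls off the work surface, if the arm or the gripper's body presses on something with over 40 N, if the wrist force passes 120 N, or if a joint passes its speed limit or range.

## Working session

There is one attempt and no reset: what is moved stays moved. The work goes in short steps, Python scripts to look and compute and a shell command to move; the robot and the scene stay as the last step left them, time stands still between calls to the robot, and variables do not carry over. Pictures are saved under pics/ and viewed, and the job is handed in when it is done.

```bash
ls; mkdir -p pics; cat > h.py <<'E'
import numpy as np, cv2
from workcell import bot, viewer
from scipy.spatial.transform import Rotation as R
def cam(p):
    h=p["pixels"].shape[0]; f=h/2/np.tan(np.radians(p["vertical_fov"])/2)
    K=np.array([[f,0,p["cx"]],[0,f,p["cy"]],[0,0,1]])
    if "rvec" in p:
        Rm=cv2.Rodrigues(np.array(p["rvec"],float))[0]; t=np.array(p["tvec"],float).ravel()
    else:
        s=p["state"]; T=np.eye(4); T[:3,:3]=R.from_euler('xyz',s["tool_rot"]).as_matrix(); T[:3,3]=s["position"]
        C=np.linalg.inv(T@np.array(p["tool_from_camera"])); Rm=C[:3,:3]; t=C[:3,3]
    return K,Rm,t
def ray(p,uv):
    K,Rm,t=cam(p); d=Rm.T@np.linalg.inv(K)@np.array([uv[0],uv[1],1.]); return -Rm.T@t,d
def atz(p,uv,z):
    o,d=ray(p,uv); return o+d*(z-o[2])/d[2]
def proj(p,X):
    K,Rm,t=cam(p); x=K@(Rm@np.array(X,float)+t); return x[:2]/x[2]
def shot(n):
    s=bot.observe(); p=viewer.grab_frame(n); p=dict(p) ; p["state"]=s; return p
E
python3 - <<'E'
from h import *
s=bot.observe(); print({k:np.round(v,3) for k,v in s.items()})
for n in ["scene","top","wrist"]:
    p=shot(n); cv2.imwrite(f"pics/{n}0.png",p["pixels"])
    print(n,p["vertical_fov"],p["cx"],p["cy"],{k for k in p})
    if n!="wrist": print(-cam(p)[1].T@cam(p)[2])
    for t in ["stain_box_mid","bottle_mid","tube_rack_mid","selector_grip","shaker","riser","beaker_mid","marker_mid"]:
        try:print(t,[(round(d["score"],2),np.round(d["bbox"]).tolist()) for d in viewer.outline_of(t,p)])
        except Exception as e: print(t,e)
E
```

```text
pics
{'clock': np.float64(0.0), 'qpos': array([-1.34 ,  0.522, -0.036,  1.6  ,  0.021,  1.021, -0.113]), 'qd': array([ 0.002, -0.002,  0.001, -0.   , -0.   , -0.   ,  0.001]), 'joint_efforts': array([-0.0000e+00, -9.2707e+01,  1.9800e+00, -3.6995e+01,  1.8000e-02,
        8.0000e-03, -0.0000e+00]), 'position': array([0.185, 0.597, 0.205]), 'tool_rot': array([-3.14 ,  0.   ,  2.841]), 'force': array([0.055, 0.633, 0.457]), 'moment': array([-0.011,  0.001, -0.016]), 'grip_width': np.float64(0.085)}
scene 45.519232805063474 318.84071905527577 197.43217612552354 {'vertical_fov', 'state', 'tvec', 'cx', 'rvec', 'pixels', 'cy', 'shot'}
[ 0.86244664 -0.74626249  0.99103806]
stain_box_mid [(0.73, [337.0, 158.0, 390.0, 194.0]), (0.55, [314.0, 136.0, 333.0, 179.0])]
bottle_mid [(0.95, [311.0, 136.0, 333.0, 178.0]), (0.68, [262.0, 116.0, 286.0, 164.0]), (0.23, [226.0, 240.0, 247.0, 261.0])]
tube_rack_mid [(0.75, [356.0, 120.0, 394.0, 155.0])]
selector_grip [(0.51, [229.0, 242.0, 244.0, 259.0]), (0.51, [313.0, 138.0, 333.0, 180.0])]
shaker [(0.6, [198.0, 218.0, 352.0, 352.0])]
riser [(0.56, [352.
[... 383 characters left out ...]
.0, 231.0])]
tube_rack_mid [(0.81, [180.0, 158.0, 212.0, 205.0])]
selector_grip [(0.68, [395.0, 232.0, 415.0, 251.0]), (0.68, [362.0, 144.0, 448.0, 257.0])]
shaker [(0.84, [361.0, 145.0, 446.0, 259.0]), (0.4, [251.0, 207.0, 276.0, 227.0])]
riser [(0.71, [145.0, 84.0, 298.0, 188.0])]
beaker_mid [(0.86, [310.0, 107.0, 333.0, 136.0]), (0.51, [174.0, 214.0, 211.0, 241.0])]
marker_mid [(0.8, [296.0, 258.0, 340.0, 274.0])]
wrist 62.26572761594092 316.160001542645 204.0064510312513 {'tool_from_camera', 'vertical_fov', 'state', 'cx', 'pixels', 'cy', 'shot'}
stain_box_mid []
bottle_mid [(0.44, [0.0, 351.0, 14.0, 364.0])]
tube_rack_mid []
selector_grip []
shaker []
riser []
beaker_mid []
marker_mid []
```

View pics/scene0.png

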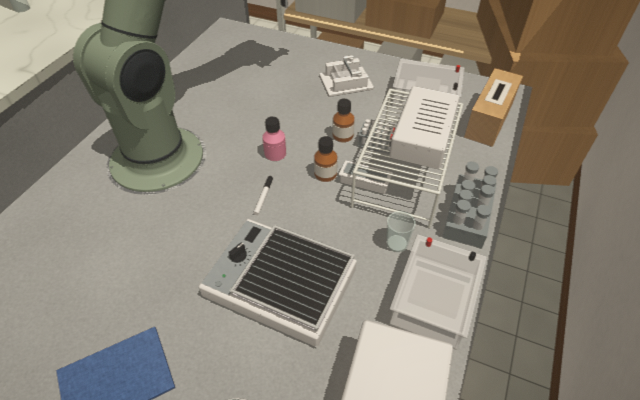

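View pics/top0.png

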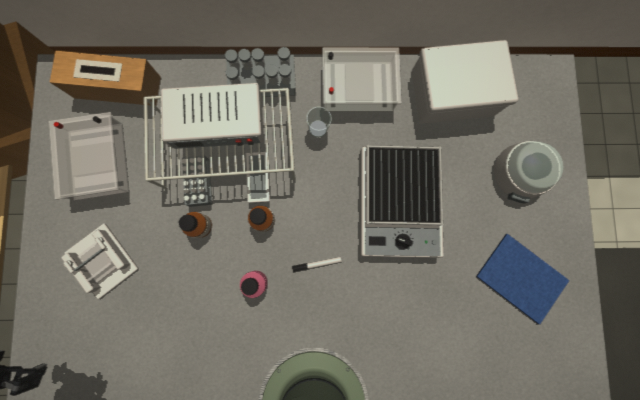

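```bash
python3 - <<'E'
import cv2
a=cv2.imread("pics/top0.png")[75:285,130:460]; cv2.imwrite("pics/topz.png",cv2.resize(a,None,fx=2.4,fy=2.4,interpolation=cv2.INTER_CUBIC))
a=cv2.imread("pics/scene0.png")[80:280,200:470]; cv2.imwrite("pics/scenez.png",cv2.resize(a,None,fx=2.9,fy=2.9,interpolation=cv2.INTER_CUBIC))
E
```

```text
(no output)
```

View pics/topz.png

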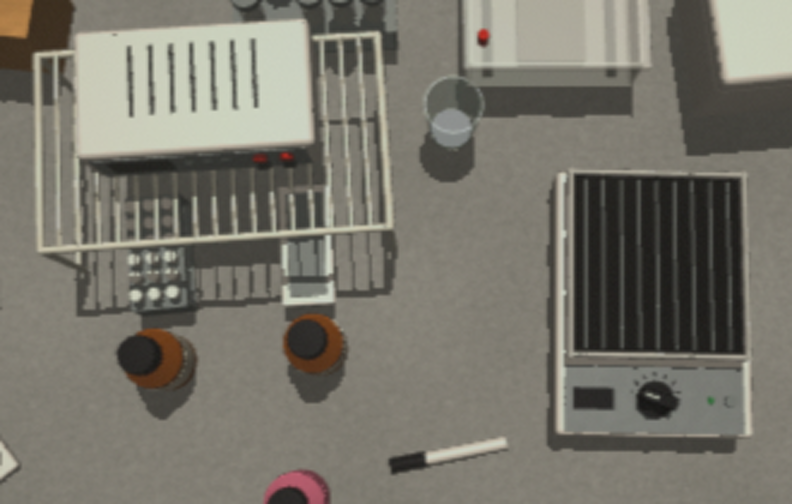

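View pics/scenez.png

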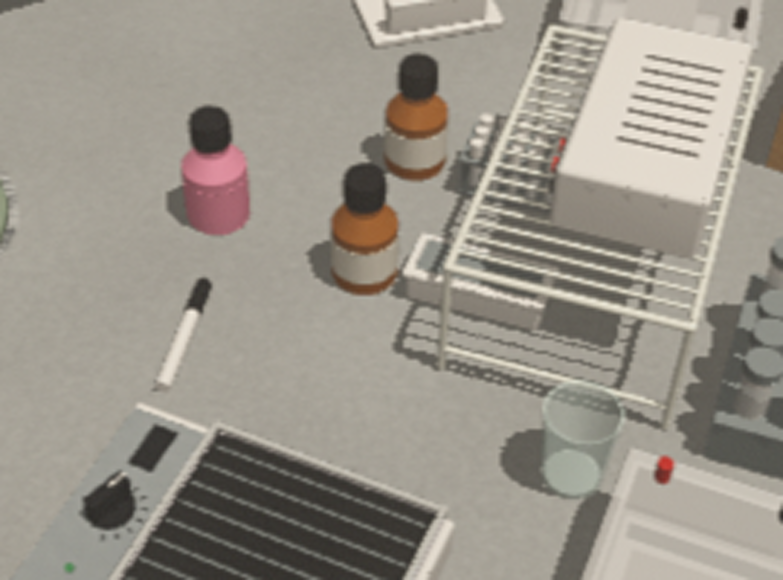

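```bash
python3 - <<'E'
from h import *
P={n:shot(n) for n in["scene","top"]}
t=P["top"]; s=P["scene"]
Z=lambda x,y:(130+x/2.4,75+y/2.4)
S=lambda x,y:(200+x/2.9,80+y/2.9)
# dark blobs for caps
for n,p in P.items():
    g=p["pixels"].max(2)<45
    k,l,st,c=cv2.connectedComponentsWithStats(g.astype(np.uint8))
    boxes={"scene":(260,100,360,180),"top":(170,195,275,300)}[n]
    for i in range(1,k):
        if st[i,4]>40 and boxes[0]<c[i][0]<boxes[2] and boxes[1]<c[i][1]<boxes[3]: print(n,st[i],c[i].round(1),atz(p,c[i],.115).round(3))
print("top cap",atz(t,Z(307,338),.12).round(3),atz(t,Z(140,355),.12).round(3))
print("box front corners top",[atz(t,Z(*q),.042).round(3) for q in [(284,304),(334,300)]], [atz(t,Z(*q),.042).round(3) for q in[(282,237),(332,234)]])
print("scene box",[atz(s,S(*q),.042).round(3) for q in [(424,235),(406,278),(545,305)]])
print("riser front top corners",[atz(t,Z(*q),.14).round(3) for q in [(40,250),(391,229),(35,53),(380,34)]])
print("riser scene",[atz(s,S(*q),.14).round(3) for q in [(452,267),(550,30),(690,325),(758,70)]])
print("shaker",[atz(t,Z(*q),.055).round(3) for q in [(557,433),(749,433)]],[atz(t,Z(*q),.075).round(3) for q in [(570,172),(745,172),(745,356),(567,356)]])
print("knob",atz(t,Z(657,398),.085).round(3),atz(t,Z(657,400),.06).round(3))
print("marker",[atz(t,Z(*q),.01).round(3) for q in[(392,463),(506,443)]],"pink",atz(t,Z(288,500),.12).round(3))
print("beaker",atz(t,Z(452,128),.0).round(3))
E
```

```text
top [251 214  15  11  60] [257.8 219.7] [0.481 0.136 0.115]
top [180 216  17  15 212] [188.  222.9] [0.475 0.309 0.115]
top [242 279  16  15 145] [249.1 286.4] [0.317 0.156 0.115]
top cap [0.49  0.135 0.12 ] [0.474 0.307 0.12 ]
box front corners top [array([0.536, 0.171, 0.042]), array([0.54 , 0.115, 0.042])] [array([0.612, 0.174, 0.042]), array([0.615, 0.117, 0.042])]
scene box [array([0.543, 0.167, 0.042]), array([0.548, 0.106, 0.042]), array([0.68 , 0.124, 0.042])]
riser front top corners [array([0.582, 0.406, 0.14 ]), array([0.601, 0.046, 0.14 ]), array([0.793, 0.421, 0.14 ]), array([0.813, 0.057, 0.14 ])]
riser scene [array([0.612, 0.046, 0.14 ]), array([0.587, 0.398, 0.14 ]), array([0.816, 0.059, 0.14 ]), array([0.795, 0.415, 0.14 ])]
shaker [array([ 0.388, -0.132,  0.055]), array([ 0.385, -0.344,  0.055])] [array([ 0.677, -0.152,  0.075]), array([ 0.676, -0.349,  0.075]), array([ 0.469, -0.338,  0.075]), array([ 0.471, -0.142,  0.075])]
knob [ 0.424 -0.237  0.085] [ 0.423 -0.243  0.06 ]
marker [array([0.356, 0.051, 0.01 ]), array([ 0.377, -0.079,  0.01 ])] pink [0.325 0.153 0.12 ]
beaker [ 0.753 -0.023  0.   ]
```

The bottle before the box is the amber one at top (262,218) / scene (325,160). The other amber one at top (194,224) / scene (343,120) stands before the tube rack, and the pink one at (253,285) is the look-alike. The white box front shows directly behind the first (topz crop (308,290)), so that is the one meant. Next I move above it.

```bash
cat >> h.py <<'E'
def go(x,y,z,yaw,tilt=0.,s=None):
    """tilt: deg, about world-yawed y; positive leans the gripper body towards the robot"""
    s=s or bot.observe(); R0=R.from_euler('xyz',s["tool_rot"])
    Rt=R.from_euler('z',yaw)*R.from_euler('y',np.radians(tilt))*R.from_euler('xyz',[np.pi,0,0])*R.from_euler('z',0)
    # yaw given for tool x axis; flip
    d=R0.inv().apply(np.array([x,y,z])-s["position"])*1000
    rv=np.degrees((R0.inv()*Rt).as_rotvec())
    print("t",d.round(1),"r",rv.round(1),"now",np.round(s["position"],4),np.round(s["tool_rot"],3),"clk",round(float(s["clock"]),2),"w",round(float(s["grip_width"]),4),"F",np.round(s["force"],1))
    return Rt
E
python3 - <<'E'
from h import *
go(.44,.14,.22,3.195)
E
```

```text
t [-378.8 -360.9  -14.5] r [  0.   -0.  -20.3] now [0.1852 0.597  0.2055] [ 3.142 -0.     2.841] clk 1.45 w 0.0858 F [-0.   0.3  0.3]
```

```bash
python3 -m creep '[{"tx":-379,"ty":-361,"tz":-15,"rz":-20.3,"hand":0},{"tx":-379,"ty":-361,"tz":-15,"rz":-20.3,"hand":0},{"tx":-379,"ty":-361,"tz":-15,"rz":-20.3,"hand":0},{"tx":-379,"ty":-361,"tz":-15,"rz":-20.3,"hand":0},{"tx":-379,"ty":-361,"tz":-15,"rz":-20.3,"hand":0},{"tx":-379,"ty":-361,"tz":-15,"rz":-20.3,"hand":0},{"tx":-379,"ty":-361,"tz":-15,"rz":-20.3,"hand":0},{"tx":-379,"ty":-361,"tz":-15,"rz":-20.3,"hand":0}]' 60
python3 -c "
from h import *
go(.44,.14,.22,3.195)"
```

```text
t [-378.8 -360.9  -14.5] r [  0.   -0.  -20.3] now [0.1852 0.597  0.2055] [ 3.142 -0.     2.841] clk 1.45 w 0.0858 F [-0.   0.3  0.3]schema error: expected keys rx, ry, rz, tx, ty, tz, hand
```

```bash
python3 -m creep '[{"rx":0,"ry":0,"tx":-379,"ty":-361,"tz":-15,"rz":-20.3,"hand":0},{"rx":0,"ry":0,"tx":-379,"ty":-361,"tz":-15,"rz":-20.3,"hand":0},{"rx":0,"ry":0,"tx":-379,"ty":-361,"tz":-15,"rz":-20.3,"hand":0},{"rx":0,"ry":0,"tx":-379,"ty":-361,"tz":-15,"rz":-20.3,"hand":0},{"rx":0,"ry":0,"tx":-379,"ty":-361,"tz":-15,"rz":-20.3,"hand":0},{"rx":0,"ry":0,"tx":-379,"ty":-361,"tz":-15,"rz":-20.3,"hand":0},{"rx":0,"ry":0,"tx":-379,"ty":-361,"tz":-15,"rz":-20.3,"hand":0},{"rx":0,"ry":0,"tx":-379,"ty":-361,"tz":-15,"rz":-20.3,"hand":0}]' 60
python3 -c "
from h import *
go(.44,.14,.22,3.195)"
```

```text
clock: 2.25
position: [0.3807, 0.2459, 0.2173]
tool_rot: [3.141, 0.001, -3.088]
force: [1.6, 1.1, -0.4]
grip_width: 0.0425
t [ -53.6 -109.    -2.7] r [0. 0. 0.] now [0.3807 0.2459 0.2173] [ 3.141e+00  1.000e-03 -3.088e+00] clk 2.25 w 0.0425 F [ 1.6  1.1 -0.4]
```

```bash
python3 -m creep '[{"rx":0,"ry":0,"tx":-54,"ty":-109,"tz":-3,"rz":0,"hand":-0.8},{"rx":0,"ry":0,"tx":-54,"ty":-109,"tz":-3,"rz":0,"hand":-0.8},{"rx":0,"ry":0,"tx":-54,"ty":-109,"tz":-3,"rz":0,"hand":-0.8},{"rx":0,"ry":0,"tx":-54,"ty":-109,"tz":-3,"rz":0,"hand":-0.8}]' 60
python3 - <<'E'
from h import *
go(.44,.14,.22,3.195)
p=shot("wrist"); cv2.imwrite("pics/w1.png",p["pixels"])
for t in ["bottle_mid","stain_box_mid"]:
    print(t,[(round(d["score"],2),np.round(d["bbox"]).tolist()) for d in viewer.outline_of(t,p)])
import pickle; pickle.dump(p,open("w1.pkl","wb"))
print(proj(p,[.485,.135,.128]),proj(p,[.54,.14,.042]),np.round(p["tool_from_camera"],3))
E
```

```text
clock: 2.65
position: [0.4411, 0.1388, 0.2202]
tool_rot: [-3.141, 0.001, -3.093]
force: [-0.1, 0.3, -0.2]
grip_width: 0.0767
t [1.  1.3 0.2] r [-0.   0.  -0.3] now [0.4411 0.1388 0.2202] [-3.141e+00  1.000e-03 -3.093e+00] clk 2.65 w 0.0767 F [-0.1  0.3 -0.2]
bottle_mid [(0.71, [279.0, 187.0, 345.0, 275.0]), (0.61, [302.0, 6.0, 380.0, 94.0])]
stain_box_mid [(0.55, [290.0, 255.0, 343.0, 356.0])]
[309.25187195 248.07123005] [313.09795835 263.28673834] [[ 0.    -0.964 -0.265  0.066]
 [ 1.    -0.     0.    -0.   ]
 [-0.    -0.265  0.964 -0.167]
 [ 0.     0.     0.     1.   ]]
```

View pics/w1.png

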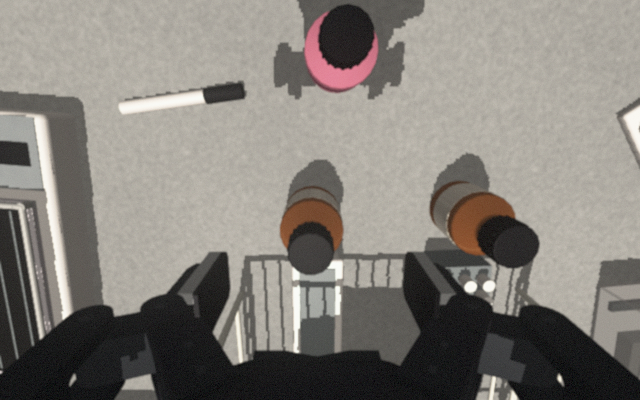

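```bash
python3 - <<'E'
from h import *; import pickle
p=pickle.load(open("w1.pkl","rb"))
a=p["pixels"][150:370,220:420]; cv2.imwrite("pics/w1z.png",cv2.resize(a,None,fx=2.7,fy=2.7,interpolation=cv2.INTER_CUBIC))
for q in[(311,248),(311,251)]: print(atz(p,q,.128).round(4))
E
```

```text
[0.4849 0.1365 0.128 ]
[0.4876 0.1366 0.128 ]
```

View pics/w1z.png

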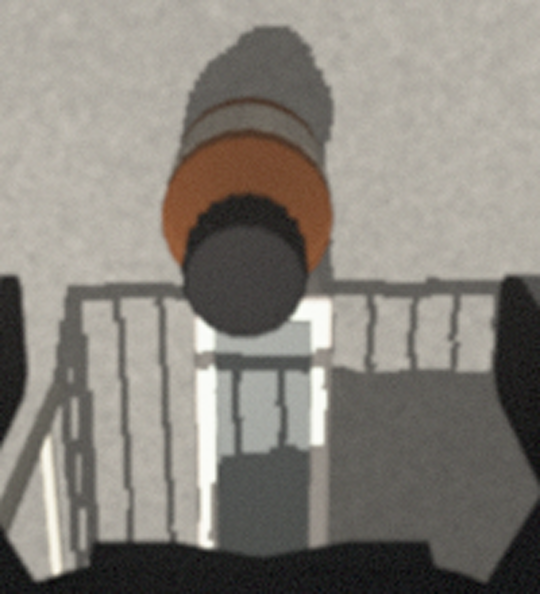

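The crop shows an amber bottle with its cap top at (311,253), and the white box directly behind it. I'm taking this one.

```bash
python3 - <<'E'
from h import *
go(.488,.1365,.22,3.195);go(.488,.1365,.1,3.195)
E
```

```text
t [-48.2  -8.6  -0.1] r [ 0. -0.  0.] now [0.4394 0.1425 0.22  ] [ 3.141 -0.    -3.087] clk 2.8 w 0.0767 F [-0.1  0.3  0.3]
t [-48.2  -8.6 119.9] r [ 0. -0.  0.] now [0.4394 0.1425 0.22  ] [ 3.141 -0.    -3.087] clk 2.8 w 0.0767 F [-0.1  0.3  0.3]
```

```bash
python3 -m creep '[{"rx":0,"ry":0,"rz":0,"tx":-48,"ty":-8.6,"tz":0,"hand":-0.8},{"rx":0,"ry":0,"rz":0,"tx":-48,"ty":-8.6,"tz":40,"hand":-0.8},{"rx":0,"ry":0,"rz":0,"tx":-48,"ty":-8.6,"tz":80,"hand":-0.8},{"rx":0,"ry":0,"rz":0,"tx":-48,"ty":-8.6,"tz":105,"hand":-0.8},{"rx":0,"ry":0,"rz":0,"tx":-48,"ty":-8.6,"tz":120,"hand":-0.8},{"rx":0,"ry":0,"rz":0,"tx":-48,"ty":-8.6,"tz":121,"hand":-0.8},{"rx":0,"ry":0,"rz":0,"tx":-48,"ty":-8.6,"tz":121,"hand":-0.8}]' 40
python3 - <<'E'
from h import *
go(.488,.1365,.1,3.195)
p=shot("wrist"); cv2.imwrite("pics/w2.png",p["pixels"])
E
```

```text
clock: 3.5
position: [0.4879, 0.1366, 0.0992]
tool_rot: [3.141, -0.0, -3.087]
force: [-0.2, -0.4, 0.8]
grip_width: 0.077
t [-0.1 -0.1 -0.8] r [ 0.  -0.   0.1] now [0.4879 0.1366 0.0992] [ 3.141 -0.    -3.087] clk 3.5 w 0.077 F [-0.2 -0.4  0.8]
```

View pics/w2.png

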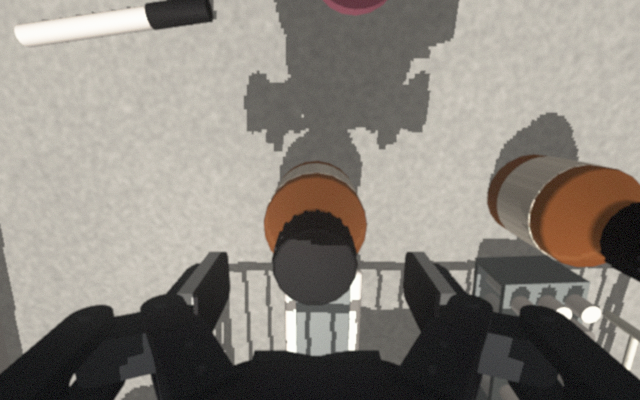

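```bash
python3 -m creep '[{"rx":0,"ry":0,"rz":0,"tx":0,"ty":0,"tz":0,"hand":0.4},{"rx":0,"ry":0,"rz":0,"tx":0,"ty":0,"tz":0,"hand":0.4},{"rx":0,"ry":0,"rz":0,"tx":0,"ty":0,"tz":0,"hand":0.4},{"rx":0,"ry":0,"rz":0,"tx":0,"ty":0,"tz":0,"hand":0.4},{"rx":0,"ry":0,"rz":0,"tx":0,"ty":0,"tz":0,"hand":0.4}]' 40
python3 - <<'E'
from h import *
go(.488,.1365,.1,3.195)
go(.375,.28,.14,3.195)
E
```

```text
clock: 4.05
position: [0.4933, 0.1365, 0.1038]
tool_rot: [3.139, 0.011, -3.09]
force: [-2.5, -7.7, 76.7]
grip_width: 0.0257
t [5.3 0.3 3.8] r [ 0.2  0.6 -0.1] now [0.4933 0.1365 0.1038] [ 3.139  0.011 -3.09 ] clk 4.05 w 0.0257 F [-2.5 -7.7 76.7]
t [110.3 149.5 -37. ] r [ 0.2  0.6 -0.1] now [0.4933 0.1365 0.1038] [ 3.139  0.011 -3.09 ] clk 4.05 w 0.0257 F [-2.5 -7.7 76.7]
```

```bash
python3 - <<'E'
from h import *
p=shot("wrist"); cv2.imwrite("pics/w3.png",p["pixels"])
p=shot("scene"); cv2.imwrite("pics/s3.png",cv2.resize(p["pixels"][80:240,220:440],None,fx=3.4,fy=3.4))
print(bot.observe()["force"])
E
```

```text
[-2.80004042 -8.69370974 76.95398435]
```

View pics/w3.png

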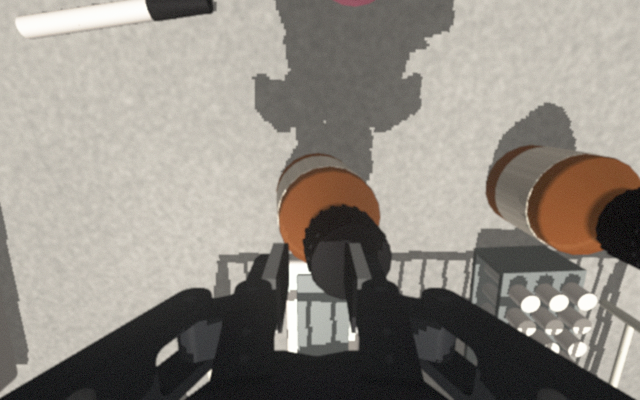

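View pics/s3.png

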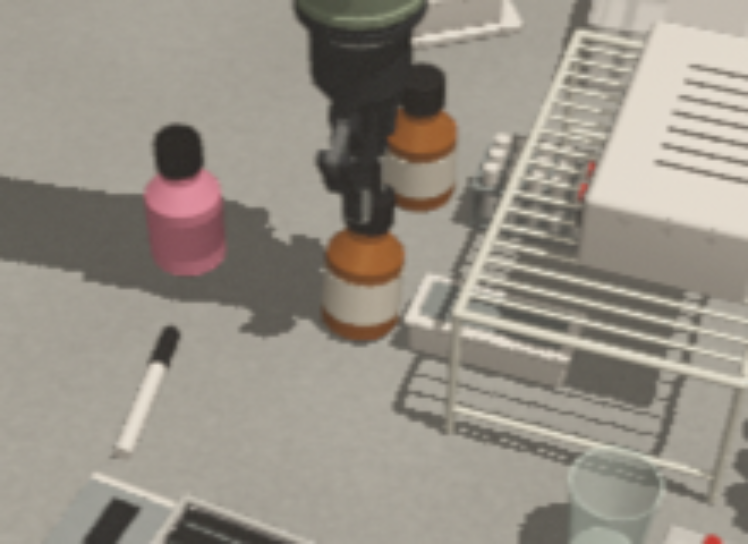

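```bash
python3 - <<'E'
import cv2
a=cv2.imread("pics/w3.png")[140:400,200:440]; cv2.imwrite("pics/w3z.png",cv2.resize(a,None,fx=2.3,fy=2.3,interpolation=cv2.INTER_CUBIC)*2)
import numpy as np
b=cv2.resize(a,None,fx=2.3,fy=2.3,interpolation=cv2.INTER_CUBIC).astype(float); b=255*(b/255)**.5; cv2.imwrite("pics/w3z.png",b)
E
```

```text
[ WARN:0@0.128] global loadsave.cpp:1063 imwrite_ Unsupported depth image for selected encoder is fallbacked to CV_8U.
```

View pics/w3z.png

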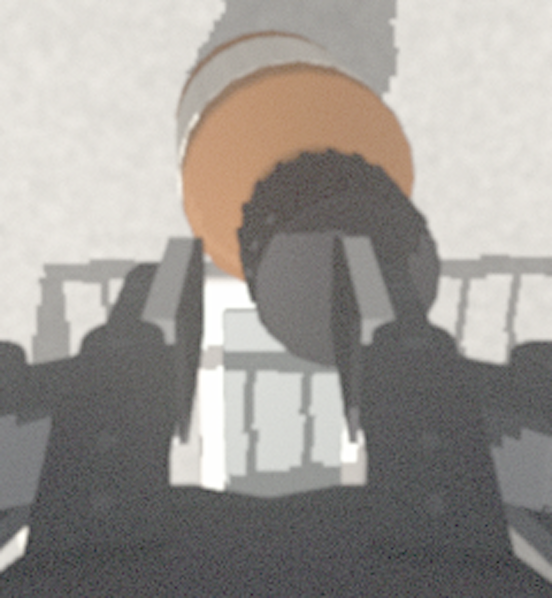

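The right fingertip came down on top of the cap. The picture and the contact both put the finger ends about 24 mm behind the reported TCP. I'll open, check, and grip lower.

```bash
python3 -m creep '[{"rx":0,"ry":0,"rz":0,"tx":0,"ty":0,"tz":-15,"hand":-0.8},{"rx":0,"ry":0,"rz":0,"tx":0,"ty":0,"tz":-30,"hand":-0.8},{"rx":0,"ry":0,"rz":0,"tx":0,"ty":0,"tz":-30,"hand":-0.8},{"rx":0,"ry":0,"rz":0,"tx":0,"ty":0,"tz":-30,"hand":-0.8},{"rx":0,"ry":0,"rz":0,"tx":0,"ty":0,"tz":-30,"hand":-0.8}]' 40
python3 - <<'E'
from h import *
go(.488,.1365,.08,3.195)
p=shot("wrist"); cv2.imwrite("pics/w4.png",p["pixels"])
for z in(.098,.1,.115,.128): print(z,proj(p,[.488,.1365,z]))
import pickle; pickle.dump(p,open("w4.pkl","wb"))
E
```

```text
clock: 4.65
position: [0.4879, 0.1357, 0.1284]
tool_rot: [-3.141, -0.001, -3.088]
force: [0.4, 0.1, -0.5]
grip_width: 0.0767
t [-0.2  0.8 48.4] r [-0. -0.  0.] now [0.4879 0.1357 0.1284] [-3.141e+00 -1.000e-03 -3.088e+00] clk 4.65 w 0.0767 F [ 0.4  0.1 -0.5]
0.098 [317.55295548 222.59885207]
0.1 [317.56645549 223.6209265 ]
0.115 [317.67634531 231.94059283]
0.128 [317.78590273 240.23509393]
```

View pics/w4.png

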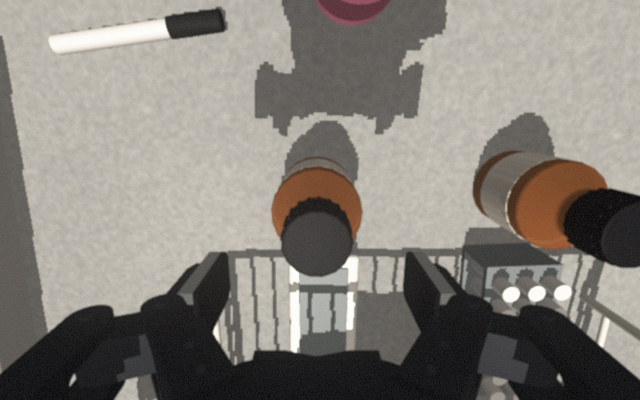

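```bash
python3 -m creep '[{"rx":0,"ry":0,"rz":0,"tx":0,"ty":0.5,"tz":25,"hand":-0.8},{"rx":0,"ry":0,"rz":0,"tx":0,"ty":0.5,"tz":45,"hand":-0.8},{"rx":0,"ry":0,"rz":0,"tx":0,"ty":0.5,"tz":51,"hand":-0.8},{"rx":0,"ry":0,"rz":0,"tx":0,"ty":0.5,"tz":51,"hand":-0.8},{"rx":0,"ry":0,"rz":0,"tx":0,"ty":0.5,"tz":51,"hand":-0.3},{"rx":0,"ry":0,"rz":0,"tx":0,"ty":0.5,"tz":51,"hand":0},{"rx":0,"ry":0,"rz":0,"tx":0,"ty":0.5,"tz":51,"hand":0.1},{"rx":0,"ry":0,"rz":0,"tx":0,"ty":0.5,"tz":51,"hand":0.1}]' 40
python3 - <<'E'
from h import *
go(.488,.1365,.08,3.195)
p=shot("wrist"); cv2.imwrite("pics/w5.png",p["pixels"])
E
```

```text
clock: 5.5
position: [0.4887, 0.1363, 0.0788]
tool_rot: [3.141, 0.001, -3.088]
force: [-0.2, -1.3, 6.6]
grip_width: 0.0389
t [ 0.6  0.2 -1.2] r [ 0.   0.1 -0. ] now [0.4887 0.1363 0.0788] [ 3.141e+00  1.000e-03 -3.088e+00] clk 5.5 w 0.0389 F [-0.2 -1.3  6.6]
```

View pics/w5.png

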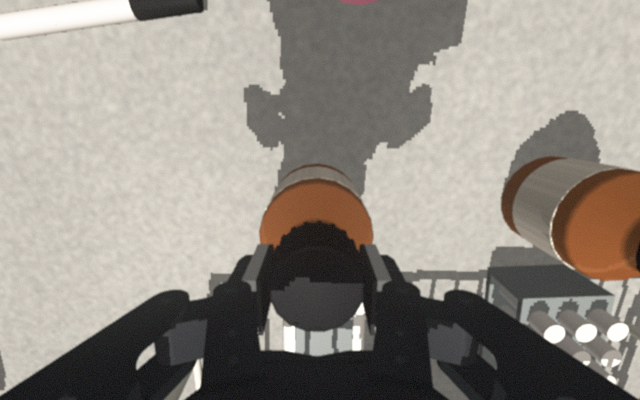

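```bash
python3 -m creep '[{"rx":0,"ry":0,"rz":0,"tx":0,"ty":0,"tz":0,"hand":0.5},{"rx":0,"ry":0,"rz":0,"tx":0,"ty":0,"tz":0,"hand":0.5},{"rx":0,"ry":0,"rz":0,"tx":0,"ty":0,"tz":-20,"hand":0.5},{"rx":0,"ry":0,"rz":0,"tx":0,"ty":0,"tz":-40,"hand":0.5},{"rx":0,"ry":0,"rz":0,"tx":0,"ty":0,"tz":-40,"hand":0.5}]' 50
python3 - <<'E'
from h import *
go(.375,.28,.12,3.195)
p=shot("scene"); cv2.imwrite("pics/s5.png",cv2.resize(p["pixels"][80:240,220:440],None,fx=3.4,fy=3.4))
E
```

```text
clock: 6.05
position: [0.4893, 0.1366, 0.1202]
tool_rot: [3.14, 0.003, -3.088]
force: [-0.3, -0.5, -3.2]
grip_width: 0.0382
t [106.5 149.2  -0. ] r [ 0.1  0.2 -0. ] now [0.4893 0.1366 0.1202] [ 3.140e+00  3.000e-03 -3.088e+00] clk 6.05 w 0.0382 F [-0.3 -0.5 -3.2]
```

View pics/s5.png

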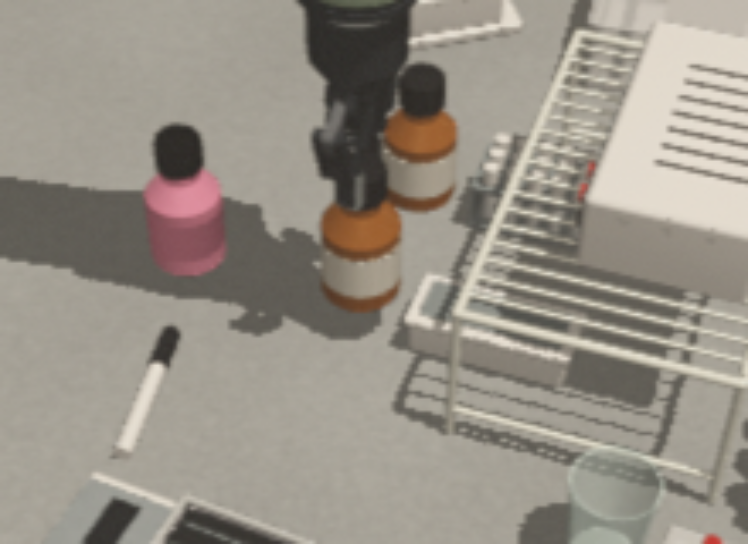

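```bash
python3 -m creep '[{"rx":0,"ry":0,"rz":0,"tx":10,"ty":14,"tz":0,"hand":0.5},{"rx":0,"ry":0,"rz":0,"tx":28,"ty":39,"tz":0,"hand":0.5},{"rx":0,"ry":0,"rz":0,"tx":48,"ty":67,"tz":0,"hand":0.5},{"rx":0,"ry":0,"rz":0,"tx":68,"ty":95,"tz":0,"hand":0.5},{"rx":0,"ry":0,"rz":0,"tx":86,"ty":120,"tz":0,"hand":0.5},{"rx":0,"ry":0,"rz":0,"tx":100,"ty":140,"tz":0,"hand":0.5},{"rx":0,"ry":0,"rz":0,"tx":107,"ty":149,"tz":0,"hand":0.5},{"rx":0,"ry":0,"rz":0,"tx":107,"ty":149,"tz":10,"hand":0.5}]'
python3 -m creep '[{"rx":0,"ry":0,"rz":0,"tx":0,"ty":0,"tz":10,"hand":0.5},{"rx":0,"ry":0,"rz":0,"tx":0,"ty":0,"tz":20,"hand":0.5},{"rx":0,"ry":0,"rz":0,"tx":0,"ty":0,"tz":26,"hand":0.5},{"rx":0,"ry":0,"rz":0,"tx":0,"ty":0,"tz":29,"hand":0.5},{"rx":0,"ry":0,"rz":0,"tx":0,"ty":0,"tz":30,"hand":0.5},{"rx":0,"ry":0,"rz":0,"tx":0,"ty":0,"tz":30,"hand":0.5}]'
```

```text
clock: 6.9
position: [0.3728, 0.2805, 0.1079]
tool_rot: [3.141, 0.001, -3.086]
force: [1.0, -0.6, -2.9]
grip_width: 0.0385
clock: 7.5
position: [0.374, 0.2786, 0.0789]
tool_rot: [-3.141, 0.001, -3.09]
force: [-4.7, -8.0, 30.3]
grip_width: 0.0381
```

```bash
python3 -m creep '[{"rx":0,"ry":0,"rz":0,"tx":0,"ty":0,"tz":-1.5,"hand":0.5},{"rx":0,"ry":0,"rz":0,"tx":0,"ty":0,"tz":-1.5,"hand":0},{"rx":0,"ry":0,"rz":0,"tx":0,"ty":0,"tz":-1.5,"hand":-0.5},{"rx":0,"ry":0,"rz":0,"tx":0,"ty":0,"tz":-1.5,"hand":-0.8},{"rx":0,"ry":0,"rz":0,"tx":0,"ty":0,"tz":-1.5,"hand":-0.8},{"rx":0,"ry":0,"rz":0,"tx":0,"ty":0,"tz":-1.5,"hand":-0.8},{"rx":0,"ry":0,"rz":0,"tx":0,"ty":0,"tz":-40,"hand":-0.8},{"rx":0,"ry":0,"rz":0,"tx":0,"ty":0,"tz":-80,"hand":-0.8}]'
python3 - <<'E'
from h import *
go(.44,.14,.18,3.195)
p=shot("scene"); cv2.imwrite("pics/s6.png",cv2.resize(p["pixels"][60:240,220:440],None,fx=3.3,fy=3.3))
E
```

```text
clock: 8.3
position: [0.3727, 0.2787, 0.1582]
tool_rot: [-3.14, -0.002, -3.088]
force: [1.0, 0.5, 0.2]
grip_width: 0.0767
t [ -59.8 -142.2  -21.6] r [-0.1 -0.1  0. ] now [0.3727 0.2787 0.1582] [-3.140e+00 -2.000e-03 -3.088e+00] clk 8.3 w 0.0767 F [1.  0.5 0.2]
```

View pics/s6.png

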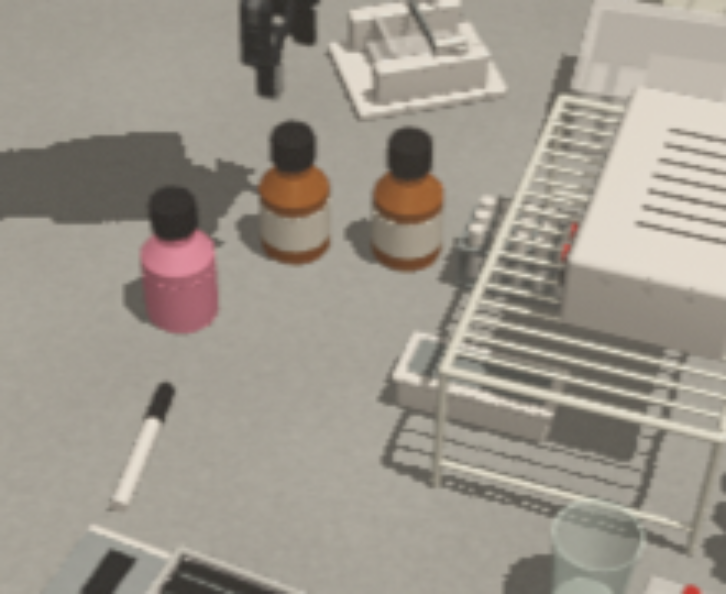

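The bottle stands upright, set aside. Next I look at the box.

```bash
python3 -m creep '[{"rx":0,"ry":0,"rz":0,"tx":0,"ty":-40,"tz":-30,"hand":-1},{"rx":0,"ry":0,"rz":0,"tx":-20,"ty":-90,"tz":-30,"hand":-1},{"rx":0,"ry":0,"rz":0,"tx":-50,"ty":-138,"tz":-22,"hand":-1},{"rx":0,"ry":0,"rz":0,"tx":-60,"ty":-142,"tz":-22,"hand":-1},{"rx":0,"ry":0,"rz":0,"tx":-60,"ty":-142,"tz":-22,"hand":-1},{"rx":0,"ry":0,"rz":0,"tx":-60,"ty":-142,"tz":-22,"hand":-1}]'
python3 - <<'E'
from h import *
import pickle
p=shot("wrist"); go(.44,.14,.18,3.195)
cv2.imwrite("pics/w6.png",cv2.resize(p["pixels"][190:400,200:460],None,fx=2.8,fy=2.8,interpolation=cv2.INTER_CUBIC))
pickle.dump(p,open("w6.pkl","wb"))
E
```

```text
clock: 8.95
position: [0.4407, 0.1407, 0.1798]
tool_rot: [-3.142, -0.0, -3.089]
force: [-0.9, -0.2, 1.4]
grip_width: 0.0855
t [ 0.4 -1.2 -0.1] r [ 0. -0.  0.] now [0.4403 0.1412 0.1799] [ 3.142 -0.    -3.088] clk 9.0 w 0.0855 F [-0.   0.8  0.4]
```

View pics/w6.png

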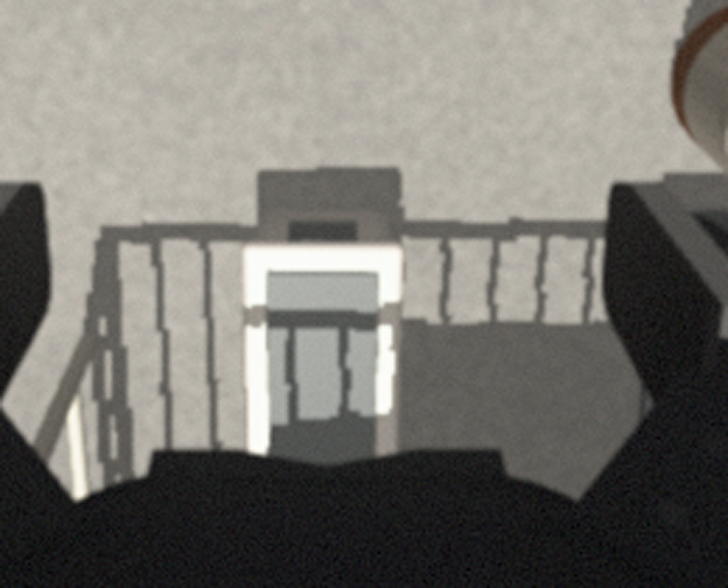

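```bash
python3 - <<'E'
from h import *
import pickle
p=pickle.load(open("w6.pkl","rb"))
for q in [(244,244),(402,243),(248,450),(398,450)]:
    print(atz(p,(200+q[0]/2.8,190+q[1]/2.8),.042).round(4))
for q in [(258,210),(398,208)]: # foot front
    print("foot",atz(p,(200+q[0]/2.8,190+q[1]/2.8),.0).round(4))
E
```

```text
[0.5368 0.1162 0.042 ]
[0.5334 0.1736 0.042 ]
[0.6252 0.1204 0.042 ]
[0.6221 0.1787 0.042 ]
foot [0.5435 0.1186 0.    ]
foot [0.5396 0.1758 0.    ]
```

```bash
python3 - <<'E'
from h import *
go(.5634,.1467,.09,3.195,10);go(.5634,.1467,.01,3.195,10)
E
```

```text
t [-123.2   -1.2   89.8] r [  0. -10.   0.] now [0.4403 0.1412 0.1799] [ 3.142 -0.    -3.088] clk 9.0 w 0.0855 F [-0.   0.8  0.4]
t [-123.2   -1.2  169.8] r [  0. -10.   0.] now [0.4403 0.1412 0.1799] [ 3.142 -0.    -3.088] clk 9.0 w 0.0855 F [-0.   0.8  0.4]
```

```bash
python3 -m creep '[{"rx":0,"ry":-8,"rz":0,"tx":-30,"ty":-1,"tz":20,"hand":-1},{"rx":0,"ry":-10,"rz":0,"tx":-60,"ty":-1,"tz":40,"hand":-1},{"rx":0,"ry":-10,"rz":0,"tx":-95,"ty":-1,"tz":65,"hand":-1},{"rx":0,"ry":-10,"rz":0,"tx":-115,"ty":-1,"tz":85,"hand":-1},{"rx":0,"ry":-10,"rz":0,"tx":-123,"ty":-1,"tz":90,"hand":-1},{"rx":0,"ry":-10,"rz":0,"tx":-123,"ty":-1,"tz":90,"hand":-1}]'
python3 - <<'E'
from h import *
p=shot("wrist"); go(.5634,.1467,.01,3.195,10)
cv2.imwrite("pics/w7.png",p["pixels"])
p=shot("scene"); cv2.imwrite("pics/s7.png",cv2.resize(p["pixels"][60:240,240:460],None,fx=3.3,fy=3.3))
E
```

```text
clock: 9.6
position: [0.5632, 0.1469, 0.0894]
tool_rot: [-3.141, 0.173, -3.087]
force: [-0.1, 0.1, 0.1]
grip_width: 0.0855
t [13.4 -0.2 79.1] r [ 0. -0.  0.] now [0.5629 0.1468 0.0902] [-3.142  0.174 -3.087] clk 9.65 w 0.0856 F [0.5 0.8 1.4]
```

View pics/w7.png

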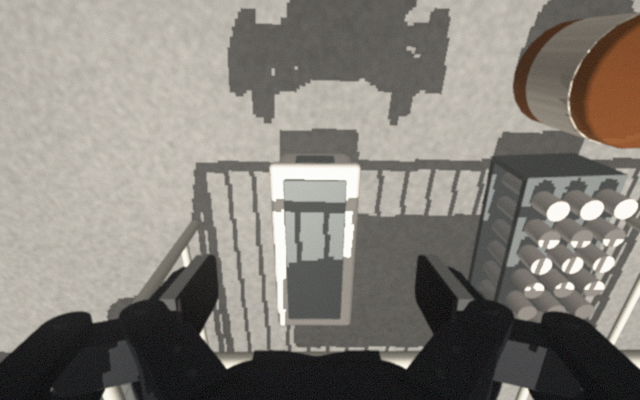

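View pics/s7.png

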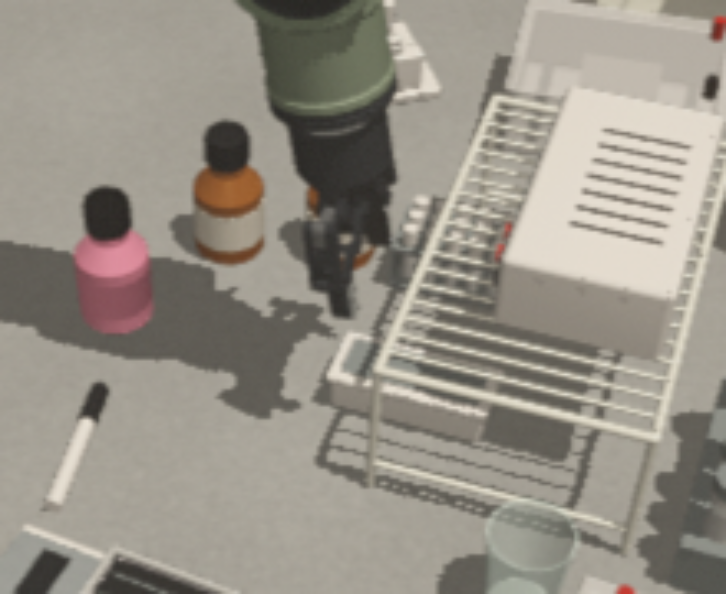

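```bash
python3 -m creep '[{"rx":0,"ry":0,"rz":0,"tx":4,"ty":0,"tz":25,"hand":-1},{"rx":0,"ry":0,"rz":0,"tx":9,"ty":0,"tz":50,"hand":-1},{"rx":0,"ry":0,"rz":0,"tx":12,"ty":0,"tz":70,"hand":-1},{"rx":0,"ry":0,"rz":0,"tx":13.5,"ty":0,"tz":78,"hand":-1},{"rx":0,"ry":0,"rz":0,"tx":13.5,"ty":0,"tz":78,"hand":-1}]' 40
python3 - <<'E'
from h import *
p=shot("wrist"); go(.5634,.1467,-.008,3.195,10)
cv2.imwrite("pics/w8.png",p["pixels"])
p=shot("scene"); cv2.imwrite("pics/s8.png",cv2.resize(p["pixels"][60:240,240:460],None,fx=3.3,fy=3.3))
E
```

```text
clock: 10.2
position: [0.5633, 0.1465, 0.011]
tool_rot: [-3.141, 0.174, -3.088]
force: [0.5, 1.2, 0.2]
grip_width: 0.0853
t [ 3.9  0.1 19.3] r [0. 0. 0.] now [0.5638 0.1466 0.0117] [ 3.141  0.175 -3.088] clk 10.25 w 0.0855 F [0.3 0.  0.4]
```

View pics/w8.png

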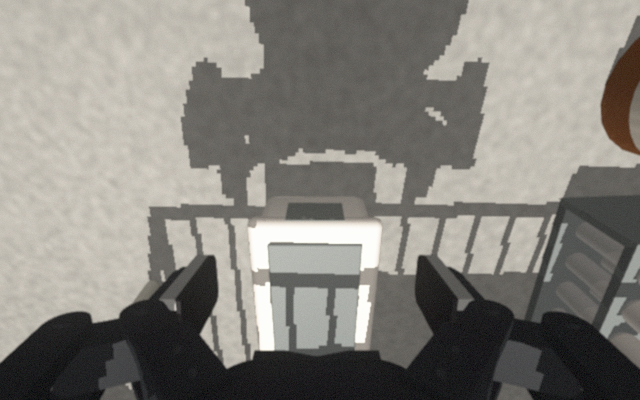

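View pics/s8.png

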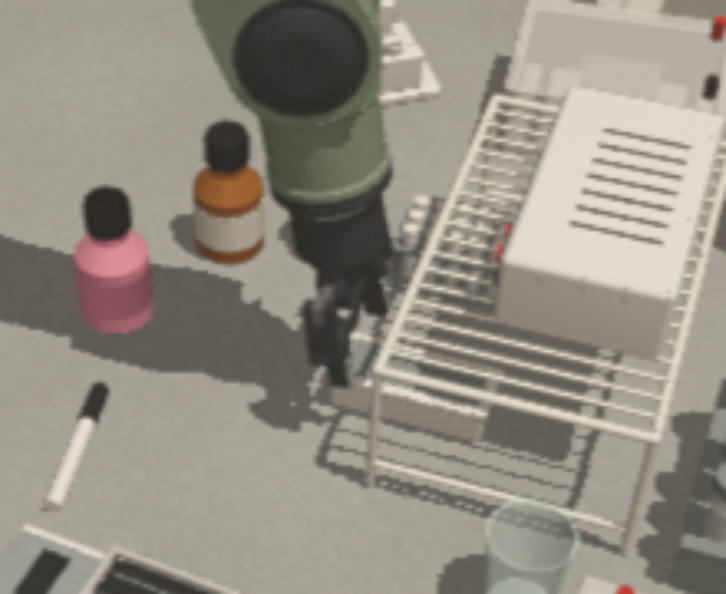

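```bash
python3 -m creep '[{"rx":0,"ry":0,"rz":0,"tx":2.5,"ty":0,"tz":12,"hand":-1},{"rx":0,"ry":0,"rz":0,"tx":4.5,"ty":0,"tz":20,"hand":-1},{"rx":0,"ry":0,"rz":0,"tx":5,"ty":0,"tz":25,"hand":-1},{"rx":0,"ry":0,"rz":0,"tx":5,"ty":0,"tz":25,"hand":-1}]' 40
python3 - <<'E'
from h import *
p=shot("wrist"); go(.5634,.1467,-.008,3.195,10)
cv2.imwrite("pics/w9.png",p["pixels"])
E
```

```text
clock: 10.7
position: [0.5629, 0.1461, -0.0155]
tool_rot: [-3.141, 0.173, -3.088]
force: [-0.0, -0.1, 1.0]
grip_width: 0.0855
t [-1.5  0.5 -6.9] r [-0. -0.  0.] now [ 0.5631  0.1462 -0.0151] [-3.141  0.174 -3.088] clk 10.75 w 0.0856 F [-0.5 -0.3 -0.6]
```

View pics/w9.png

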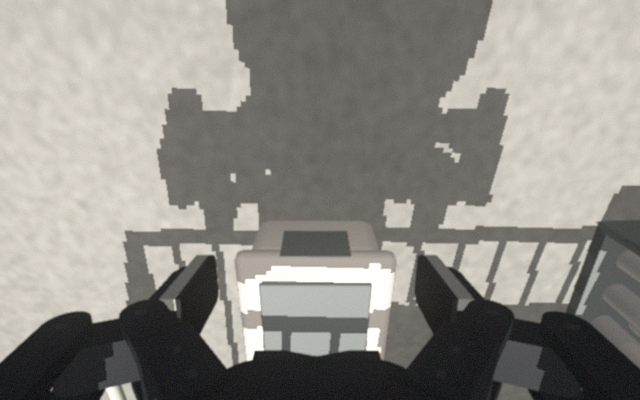

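```bash
python3 -m creep '[{"rx":0,"ry":0,"rz":0,"tx":0,"ty":0,"tz":0,"hand":-0.6},{"rx":0,"ry":0,"rz":0,"tx":0,"ty":0,"tz":0,"hand":-0.4},{"rx":0,"ry":0,"rz":0,"tx":0,"ty":0,"tz":0,"hand":-0.2},{"rx":0,"ry":0,"rz":0,"tx":0,"ty":0,"tz":0,"hand":0},{"rx":0,"ry":0,"rz":0,"tx":0,"ty":0,"tz":0,"hand":0}]' 30
python3 - <<'E'
from h import *
p=shot("wrist"); go(.5631-.11,.1462-.006,-.0151,3.195,10)
cv2.imwrite("pics/w10.png",p["pixels"])
E
```

```text
clock: 11.25
position: [0.5636, 0.1463, -0.0143]
tool_rot: [3.141, 0.175, -3.088]
force: [-2.7, -0.3, 7.2]
grip_width: 0.0599
t [109.1  -0.2 -18.5] r [ 0.  0. -0.] now [ 0.5636  0.1463 -0.0143] [ 3.141  0.175 -3.088] clk 11.3 w 0.0595 F [-1.6 -0.2  6.4]
```

View pics/w10.png

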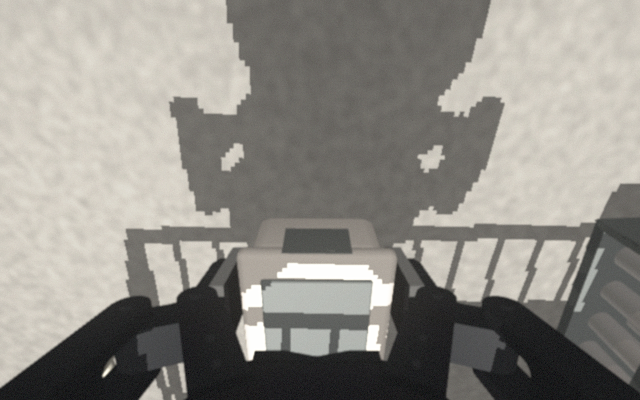

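```bash
python3 -m creep '[{"rx":0,"ry":0,"rz":0,"tx":5,"ty":0,"tz":-0.9,"hand":0.1},{"rx":0,"ry":0,"rz":0,"tx":18,"ty":0,"tz":-3.2,"hand":0.1},{"rx":0,"ry":0,"rz":0,"tx":35,"ty":0,"tz":-6.2,"hand":0.1},{"rx":0,"ry":0,"rz":0,"tx":55,"ty":0,"tz":-9.7,"hand":0.1},{"rx":0,"ry":0,"rz":0,"tx":75,"ty":0,"tz":-13.2,"hand":0.1},{"rx":0,"ry":0,"rz":0,"tx":95,"ty":0,"tz":-16.8,"hand":0.1},{"rx":0,"ry":0,"rz":0,"tx":108,"ty":0,"tz":-19,"hand":0.1},{"rx":0,"ry":0,"rz":0,"tx":114,"ty":0,"tz":-20.1,"hand":0.1}]' 30
python3 -m creep '[{"rx":0,"ry":0,"rz":0,"tx":0,"ty":0,"tz":0,"hand":0.1},{"rx":0,"ry":0,"rz":0,"tx":0,"ty":0,"tz":0,"hand":0.1}]'
python3 - <<'E'
from h import *
p=shot("scene"); cv2.imwrite("pics/s11.png",cv2.resize(p["pixels"][60:240,240:460],None,fx=3.3,fy=3.3))
p=shot("top"); cv2.imwrite("pics/t11.png",cv2.resize(p["pixels"][75:285,130:460],None,fx=2.4,fy=2.4,interpolation=cv2.INTER_CUBIC))
E
```

```text
clock: 12.1
position: [0.4615, 0.139, -0.0143]
tool_rot: [-3.136, 0.174, -3.09]
force: [5.6, 0.8, 7.1]
grip_width: 0.0602
clock: 12.3
position: [0.4599, 0.1386, -0.0145]
tool_rot: [-3.135, 0.171, -3.089]
force: [-8.9, -0.3, 28.0]
grip_width: 0.0596
```

View pics/s11.png

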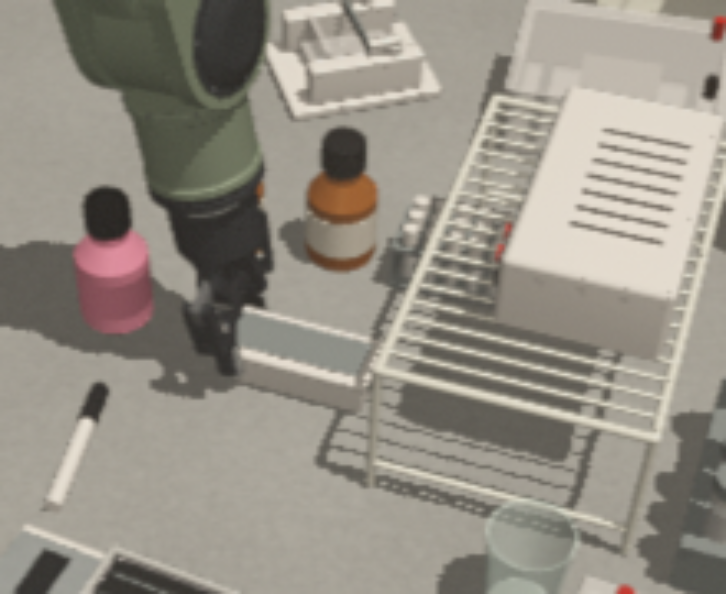

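View pics/t11.png

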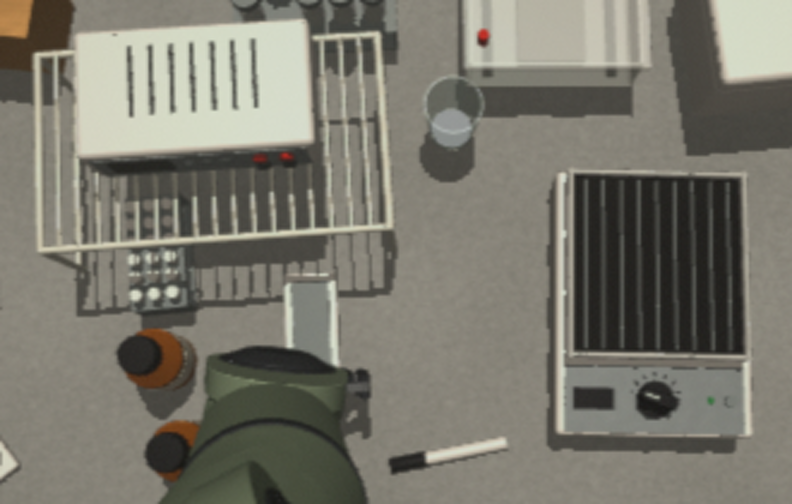

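```bash
python3 -m creep '[{"rx":0,"ry":0,"rz":0,"tx":0,"ty":0,"tz":0,"hand":-0.2},{"rx":0,"ry":0,"rz":0,"tx":0,"ty":0,"tz":0,"hand":-0.6},{"rx":0,"ry":0,"rz":0,"tx":0,"ty":0,"tz":0,"hand":-1},{"rx":0,"ry":0,"rz":0,"tx":0,"ty":0,"tz":0,"hand":-1},{"rx":0,"ry":0,"rz":0,"tx":-6,"ty":0,"tz":-34,"hand":-1},{"rx":0,"ry":4,"rz":0,"tx":-12,"ty":0,"tz":-70,"hand":-1},{"rx":0,"ry":10,"rz":0,"tx":-20,"ty":0,"tz":-110,"hand":-1},{"rx":0,"ry":10,"rz":0,"tx":-20,"ty":0,"tz":-110,"hand":-1}]' 
python3 - <<'E'
from h import *
print(bot.observe()["qpos"].round(2))
go(.45,.139,.10,3.195)
p=shot("wrist"); cv2.imwrite("pics/w12.png",p["pixels"])
import pickle; pickle.dump(p,open("w12.pkl","wb"))
print(p["state"]["position"],p["state"]["tool_rot"])
E
```

```text
clock: 13.2
position: [0.4615, 0.1396, 0.0985]
tool_rot: [-3.137, -0.008, -3.091]
force: [-0.0, -1.0, -1.3]
grip_width: 0.0855
[ 0.07  0.53 -0.64  2.03  0.47  0.74  0.76]
t [11.5 -0.  -1.4] r [-0.3 -0.5 -0.1] now [0.4615 0.1396 0.0985] [-3.137 -0.008 -3.091] clk 13.2 w 0.0855 F [-0.  -1.  -1.3]
[0.46149833 0.13958784 0.09852035] [-3.13693753 -0.00795832 -3.09069458]
```

View pics/w12.png

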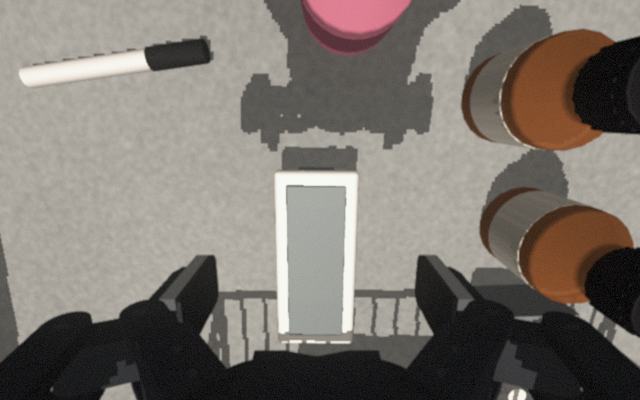

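```bash
python3 - <<'E'
from h import *
import pickle
p=pickle.load(open("w12.pkl","rb"))
P=[atz(p,q,.042) for q in [(275.5,172),(358,172),(353,334),(279.5,334)]]
print(np.round(P,4)); c=np.mean(P,0); print(c)
f=(P[2]+P[3]-P[0]-P[1])/2; print("yaw",np.arctan2(f[1],f[0]),np.linalg.norm(f))
go(c[0],c[1],.08,3.195); go(c[0],c[1],-.016,3.195)
E
```

```text
[[0.4351 0.1101 0.042 ]
 [0.4322 0.1664 0.042 ]
 [0.5601 0.1732 0.042 ]
 [0.5632 0.1157 0.042 ]]
[0.49763797 0.14134514 0.042     ]
yaw 0.04837926644437257 0.1281170776536273
t [-34.8  -0.5  21. ] r [-0.2 -0.4 -0.2] now [0.463  0.1402 0.1013] [-3.139 -0.006 -3.091] clk 13.25 w 0.0853 F [ 3.7 -1.   5.9]
t [-35.4  -0.2 117. ] r [-0.2 -0.4 -0.2] now [0.463  0.1402 0.1013] [-3.139 -0.006 -3.091] clk 13.25 w 0.0853 F [ 3.7 -1.   5.9]
```

```bash
python3 -m creep '[{"rx":-0.2,"ry":-0.4,"rz":0,"tx":-20,"ty":-0.4,"tz":0,"hand":-1},{"rx":-0.2,"ry":-0.4,"rz":0,"tx":-40,"ty":-0.6,"tz":10,"hand":-1},{"rx":-0.2,"ry":-0.4,"rz":0,"tx":-40,"ty":-0.6,"tz":30,"hand":-1},{"rx":-0.2,"ry":-0.4,"rz":0,"tx":-40,"ty":-0.6,"tz":60,"hand":-1},{"rx":-0.2,"ry":-0.4,"rz":0,"tx":-40,"ty":-0.6,"tz":60,"hand":-1}]' 
python3 - <<'E'
from h import *
go(.503,.1415,-.020,3.195)
p=shot("wrist"); cv2.imwrite("pics/w13.png",p["pixels"])
E
```

```text
clock: 13.75
position: [0.4988, 0.1394, 0.0335]
tool_rot: [-3.136, -0.002, -3.09]
force: [0.6, 0.5, 0.8]
grip_width: 0.0851
t [-4.4  2.1 53.5] r [-0.3 -0.1 -0.1] now [0.4988 0.1394 0.0335] [-3.136e+00 -2.000e-03 -3.090e+00] clk 13.75 w 0.0851 F [0.6 0.5 0.8]
```

View pics/w13.png

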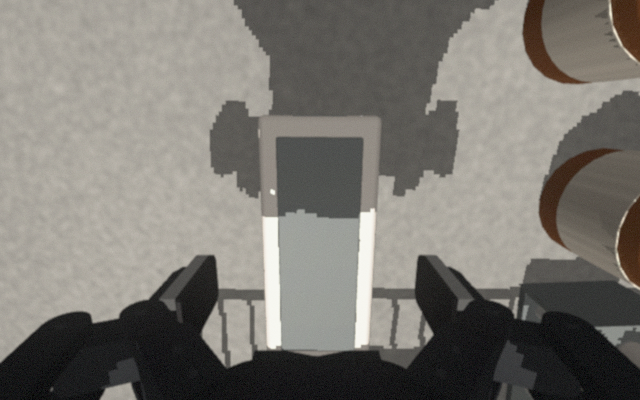

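```bash
python3 -m creep '[{"rx":-0.3,"ry":-0.1,"rz":0,"tx":-4.4,"ty":2,"tz":20,"hand":-1},{"rx":-0.3,"ry":-0.1,"rz":0,"tx":-4.4,"ty":2,"tz":40,"hand":-1},{"rx":-0.3,"ry":-0.1,"rz":0,"tx":-4.4,"ty":2,"tz":53,"hand":-1},{"rx":-0.3,"ry":-0.1,"rz":0,"tx":-4.4,"ty":2,"tz":53,"hand":-1},{"rx":-0.3,"ry":-0.1,"rz":0,"tx":-4.4,"ty":2,"tz":53,"hand":-0.6},{"rx":-0.3,"ry":-0.1,"rz":0,"tx":-4.4,"ty":2,"tz":53,"hand":-0.4},{"rx":-0.3,"ry":-0.1,"rz":0,"tx":-4.4,"ty":2,"tz":53,"hand":-0.2},{"rx":-0.3,"ry":-0.1,"rz":0,"tx":-4.4,"ty":2,"tz":53,"hand":0}]' 50
python3 -m creep '[{"rx":0,"ry":0,"rz":0,"tx":0,"ty":0,"tz":0,"hand":0.3},{"rx":0,"ry":0,"rz":0,"tx":0,"ty":0,"tz":0,"hand":0.3}]' 50
python3 - <<'E'
from h import *
go(.503,.1415,-.020,3.195)
p=shot("wrist"); cv2.imwrite("pics/w14.png",p["pixels"])
E
```

```text
clock: 14.6
position: [0.5058, 0.1423, -0.0155]
tool_rot: [3.14, 0.006, -3.091]
force: [-2.0, -0.3, 10.2]
grip_width: 0.0592
clock: 14.8
position: [0.5058, 0.1423, -0.0155]
tool_rot: [3.14, 0.006, -3.091]
force: [-2.4, -0.6, 9.5]
grip_width: 0.0598
t [ 2.9 -0.6  4.5] r [ 0.1  0.3 -0.1] now [ 0.5058  0.1423 -0.0155] [ 3.14   0.006 -3.091] clk 14.8 w 0.0598 F [-2.4 -0.6  9.5]
```

View pics/w14.png

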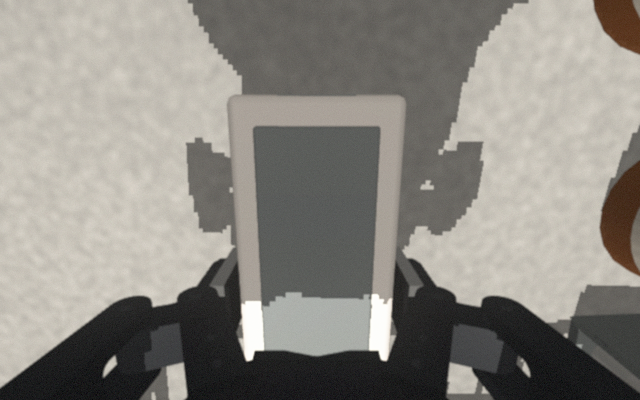

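```bash
python3 -m creep '[{"rx":0,"ry":0,"rz":0,"tx":0,"ty":0,"tz":-6,"hand":0.3},{"rx":0,"ry":0,"rz":0,"tx":0,"ty":0,"tz":-15,"hand":0.3},{"rx":0,"ry":0,"rz":0,"tx":0,"ty":0,"tz":-30,"hand":0.3},{"rx":0,"ry":0,"rz":0,"tx":0,"ty":0,"tz":-30,"hand":0.3}]' 60
python3 - <<'E'
from h import *
go(.503,.1415,-.020,3.195)
p=shot("wrist"); cv2.imwrite("pics/w15.png",p["pixels"])
p=shot("scene"); cv2.imwrite("pics/s15.png",cv2.resize(p["pixels"][60:240,240:460],None,fx=3.3,fy=3.3))
E
```

```text
clock: 15.25
position: [0.5063, 0.1424, 0.0155]
tool_rot: [3.14, 0.007, -3.091]
force: [-0.4, 0.4, -2.5]
grip_width: 0.0592
t [ 3.6 -0.8 35.5] r [ 0.1  0.4 -0.1] now [0.5063 0.1424 0.0155] [ 3.14   0.007 -3.091] clk 15.25 w 0.0592 F [-0.4  0.4 -2.5]
```

View pics/w15.png

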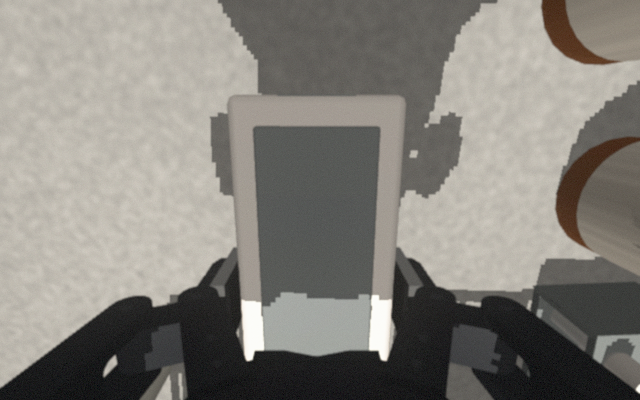

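View pics/s15.png

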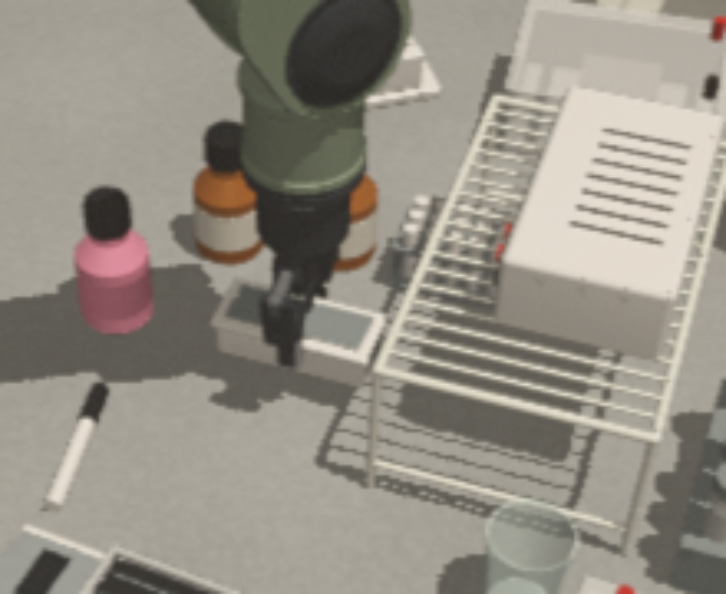

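```bash
python3 -m creep '[{"rx":0,"ry":0,"rz":0,"tx":2,"ty":-5,"tz":-15,"hand":0.3},{"rx":0,"ry":0,"rz":0,"tx":4,"ty":-15,"tz":-35,"hand":0.3},{"rx":0,"ry":0,"rz":0,"tx":6,"ty":-35,"tz":-55,"hand":0.3},{"rx":0,"ry":0,"rz":0,"tx":8,"ty":-65,"tz":-75,"hand":0.3},{"rx":0,"ry":0,"rz":0,"tx":11,"ty":-97,"tz":-88,"hand":0.3},{"rx":0,"ry":0,"rz":0,"tx":13,"ty":-130,"tz":-90,"hand":0.3},{"rx":0,"ry":0,"rz":0,"tx":15,"ty":-165,"tz":-90,"hand":0.3},{"rx":0,"ry":0,"rz":0,"tx":16,"ty":-199,"tz":-90,"hand":0.3}]'
python3 - <<'E'
from h import *
go(.578,-.2425,.105,3.195)
E
```

```text
clock: 16.15
position: [0.4983, -0.0594, 0.1037]
tool_rot: [3.141, 0.004, -3.09]
force: [0.7, 0.2, -1.2]
grip_width: 0.0588
t [ -70.2 -186.9   -1.2] r [ 0.   0.2 -0.1] now [ 0.4983 -0.0594  0.1037] [ 3.141  0.004 -3.09 ] clk 16.15 w 0.0588 F [ 0.7  0.2 -1.2]
```

```bash
python3 -m creep '[{"rx":0,"ry":0,"rz":0,"tx":-10,"ty":-30,"tz":-1,"hand":0.3},{"rx":0,"ry":0,"rz":0,"tx":-22,"ty":-60,"tz":-1,"hand":0.3},{"rx":0,"ry":0,"rz":0,"tx":-34,"ty":-90,"tz":-1,"hand":0.3},{"rx":0,"ry":0,"rz":0,"tx":-46,"ty":-120,"tz":-1,"hand":0.3},{"rx":0,"ry":0,"rz":0,"tx":-57,"ty":-150,"tz":-1,"hand":0.3},{"rx":0,"ry":0,"rz":0,"tx":-66,"ty":-173,"tz":-1,"hand":0.3},{"rx":0,"ry":0,"rz":0,"tx":-70,"ty":-185,"tz":-1,"hand":0.3},{"rx":0,"ry":0,"rz":0,"tx":-70,"ty":-187,"tz":-1,"hand":0.3}]'
python3 -m creep '[{"rx":0,"ry":0,"rz":0,"tx":0,"ty":0,"tz":0,"hand":0.3}]'
python3 - <<'E'
from h import *
go(.578,-.2425,.105,3.195)
p=shot("scene"); cv2.imwrite("pics/s16.png",cv2.resize(p["pixels"][120:370,180:420],None,fx=2.4,fy=2.4))
p=shot("top"); cv2.imwrite("pics/t16.png",cv2.resize(p["pixels"][75:285,230:460],None,fx=2.8,fy=2.8,interpolation=cv2.INTER_CUBIC))
p=shot("wrist"); cv2.imwrite("pics/w16.png",p["pixels"])
E
```

```text
clock: 16.95
position: [0.5781, -0.2418, 0.1041]
tool_rot: [3.14, 0.004, -3.092]
force: [-0.5, 0.6, -2.6]
grip_width: 0.059
clock: 17.05
position: [0.5779, -0.2399, 0.1041]
tool_rot: [3.14, 0.004, -3.09]
force: [-0.3, 0.3, -0.9]
grip_width: 0.0588
t [ 0.1 -2.6 -0.9] r [ 0.1  0.2 -0.1] now [ 0.5779 -0.2399  0.1041] [ 3.14   0.004 -3.09 ] clk 17.05 w 0.0588 F [-0.3  0.3 -0.9]
```

View pics/s16.png

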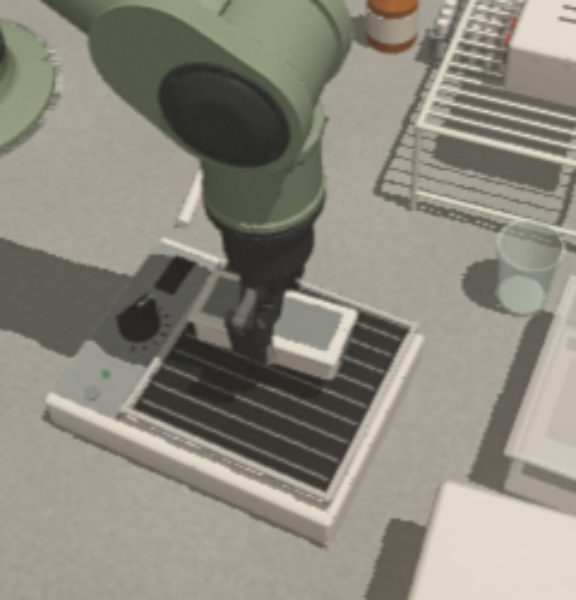

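View pics/t16.png

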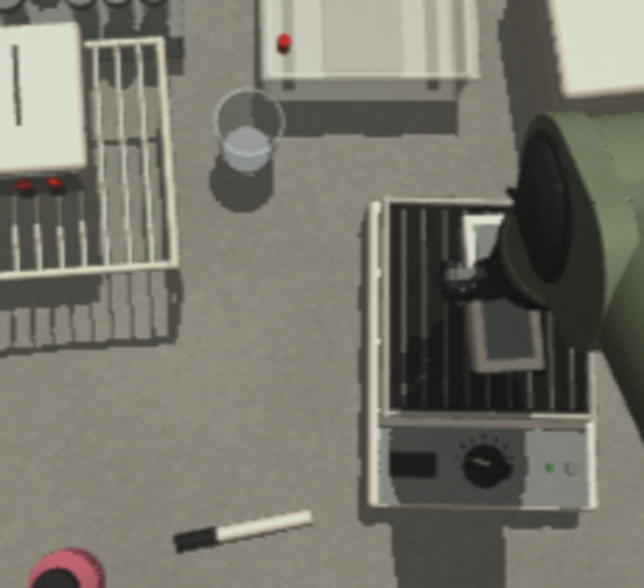

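View pics/w16.png

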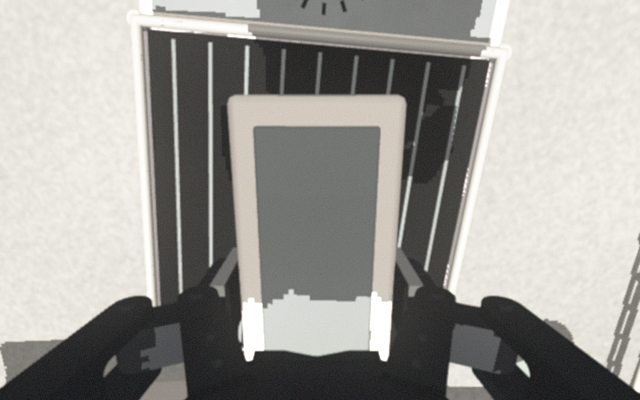

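```bash
python3 - <<'E'
from h import *
p=shot("wrist")
a=atz(p,(138,18),.083);b=atz(p,(503,50),.083); print(a,b,np.linalg.norm(a-b))
d=(b-a)/np.linalg.norm(b-a); n=np.array([d[1],-d[0],0]); print("yaw",np.arctan2(-d[0],d[1]))
print("centre",(a+b)/2+n*.102)
p=viewer.grab_frame("scene"); 
S=lambda x,y:(180+x/2.4,120+y/2.4)
q=[(220,282),(418,330),(330,495),(128,412)]
P=[atz(p,S(*u),.083) for u in q]; print(np.round(P,3),np.mean(P,0))
go(.577,-.2425,.0595,3.195)
E
```

```text
[ 0.47015024 -0.33626011  0.083     ] [ 0.47513568 -0.14698495  0.083     ] 0.18934080357760305
yaw -0.026333583705467473
centre [ 0.5746076  -0.24430824  0.083     ]
[[ 0.488 -0.18   0.083]
 [ 0.687 -0.157  0.083]
 [ 0.677 -0.344  0.083]
 [ 0.478 -0.342  0.083]] [ 0.58212548 -0.25561048  0.083     ]
t [ 1.7 -2.6 44.7] r [ 0.1  0.2 -0.1] now [ 0.5784 -0.2399  0.1042] [ 3.14   0.004 -3.089] clk 17.3 w 0.0589 F [-0.   1.3 -1.9]
```

```bash
python3 -m creep '[{"rx":0,"ry":0,"rz":0,"tx":0,"ty":-3,"tz":8,"hand":0.3},{"rx":0,"ry":0,"rz":0,"tx":0,"ty":-4,"tz":20,"hand":0.3},{"rx":0,"ry":0,"rz":0,"tx":0,"ty":-4,"tz":30,"hand":0.3},{"rx":0,"ry":0,"rz":0,"tx":0,"ty":-4,"tz":36,"hand":0.3},{"rx":0,"ry":0,"rz":0,"tx":0,"ty":-4,"tz":39,"hand":0.3},{"rx":0,"ry":0,"rz":0,"tx":0,"ty":-4,"tz":41,"hand":0.3},{"rx":0,"ry":0,"rz":0,"tx":0,"ty":-4,"tz":42,"hand":0.3},{"rx":0,"ry":0,"rz":0,"tx":0,"ty":-4,"tz":42,"hand":0.3}]'
python3 - <<'E'
from h import *
go(.577,-.2425,.0595,3.195)
E
```

```text
clock: 18.1
position: [0.5789, -0.2447, 0.0622]
tool_rot: [3.141, 0.004, -3.09]
force: [-0.6, -0.3, -2.2]
grip_width: 0.059
t [1.8 2.3 2.7] r [ 0.1  0.3 -0.1] now [ 0.5789 -0.2447  0.0622] [ 3.141  0.004 -3.09 ] clk 18.1 w 0.059 F [-0.6 -0.3 -2.2]
```

```bash
python3 -m creep '[{"rx":0,"ry":0,"rz":0,"tx":0,"ty":0,"tz":1,"hand":0.3},{"rx":0,"ry":0,"rz":0,"tx":0,"ty":0,"tz":2,"hand":0.3},{"rx":0,"ry":0,"rz":0,"tx":0,"ty":0,"tz":2.5,"hand":0.3},{"rx":0,"ry":0,"rz":0,"tx":0,"ty":0,"tz":3,"hand":0.3},{"rx":0,"ry":0,"rz":0,"tx":0,"ty":0,"tz":3,"hand":0.3}]'
```

```text
clock: 18.6
position: [0.5788, -0.2447, 0.0596]
tool_rot: [3.141, 0.004, -3.091]
force: [-5.3, 0.6, 7.9]
grip_width: 0.059
```

```bash
python3 -m creep '[{"rx":0,"ry":0,"rz":0,"tx":0,"ty":0,"tz":0,"hand":-0.3},{"rx":0,"ry":0,"rz":0,"tx":0,"ty":0,"tz":0,"hand":-0.5},{"rx":0,"ry":0,"rz":0,"tx":0,"ty":0,"tz":0,"hand":-0.8},{"rx":0,"ry":0,"rz":0,"tx":0,"ty":0,"tz":0,"hand":-1},{"rx":0,"ry":0,"rz":0,"tx":0,"ty":0,"tz":-10,"hand":-1},{"rx":0,"ry":0,"rz":0,"tx":0,"ty":0,"tz":-40,"hand":-1},{"rx":0,"ry":0,"rz":0,"tx":0,"ty":0,"tz":-80,"hand":-1},{"rx":0,"ry":0,"rz":0,"tx":0,"ty":0,"tz":-100,"hand":-1}]'
python3 - <<'E'
from h import *
p=shot("top"); cv2.imwrite("pics/t17.png",cv2.resize(p["pixels"][75:285,230:460],None,fx=2.8,fy=2.8,interpolation=cv2.INTER_CUBIC))
p=shot("wrist"); cv2.imwrite("pics/w17.png",p["pixels"])
print(p["state"]["position"],p["state"]["grip_width"])
import pickle; pickle.dump(p,open("w17.pkl","wb"))
E
```

```text
clock: 19.4
position: [0.5795, -0.2448, 0.1628]
tool_rot: [3.141, 0.007, -3.09]
force: [-0.1, 0.3, -0.0]
grip_width: 0.0854
[ 0.580342   -0.24512446  0.16496019] 0.08519070795546457
```

View pics/w17.png

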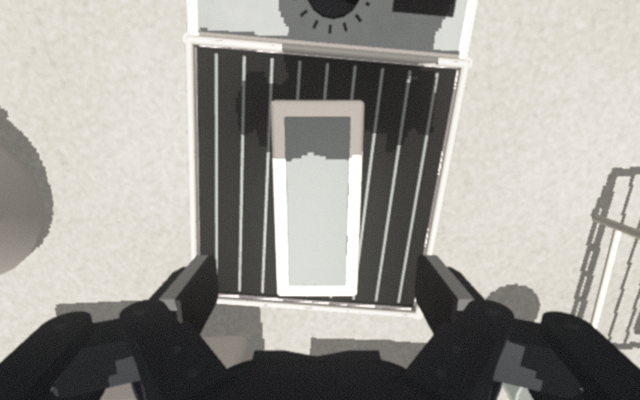

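```bash
python3 - <<'E'
from h import *
import pickle
p=pickle.load(open("w17.pkl","rb"))
B=[atz(p,q,.117) for q in[(272,101),(364,101),(357,296),(277,296)]]
Q=[atz(p,q,.083) for q in[(190,39),(467,62),(415,310),(216,297)]]
print(np.round(B,4),np.mean(B,0),"\n",np.round(Q,4),np.mean(Q,0))
E
```

```text
[[ 0.5088 -0.2763  0.117 ]
 [ 0.5058 -0.2194  0.117 ]
 [ 0.6421 -0.2121  0.117 ]
 [ 0.6451 -0.2706  0.117 ]] [ 0.57546541 -0.24460595  0.117     ] 
 [[ 0.4705 -0.3373  0.083 ]
 [ 0.4753 -0.1455  0.083 ]
 [ 0.6736 -0.1554  0.083 ]
 [ 0.6698 -0.3259  0.083 ]] [ 0.57230788 -0.24103517  0.083     ]
```

View pics/t17.png

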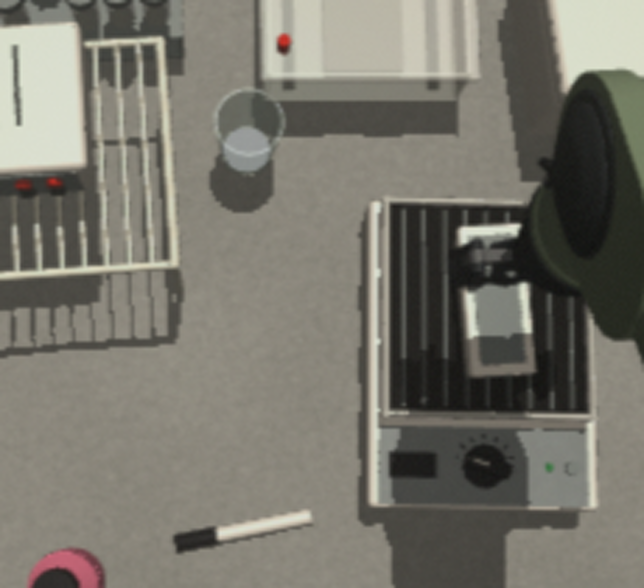

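```bash
python3 -m creep '[{"rx":0,"ry":0,"rz":0,"tx":30,"ty":0,"tz":0,"hand":-0.5},{"rx":0,"ry":0,"rz":0,"tx":70,"ty":0,"tz":0,"hand":0},{"rx":0,"ry":0,"rz":0,"tx":90,"ty":0,"tz":0,"hand":0.3},{"rx":0,"ry":0,"rz":0,"tx":90,"ty":0,"tz":0,"hand":0.3},{"rx":0,"ry":0,"rz":0,"tx":90,"ty":0,"tz":0,"hand":0.3}]'
python3 - <<'E'
from h import *
print(bot.observe()["qpos"].round(2))
p=shot("wrist"); cv2.imwrite("pics/w18.png",p["pixels"])
import pickle; pickle.dump(p,open("w18.pkl","wb"))
print([(d["score"],d["bbox"]) for d in viewer.outline_of("selector_grip",p)])
go(.424,-.24,.165,3.195)
E
```

```text
clock: 20.0
position: [0.4886, -0.2496, 0.1589]
tool_rot: [3.141, 0.005, -3.091]
force: [0.5, -0.2, -0.1]
grip_width: 0.0299
[ 0.85  0.53 -0.66  1.83  0.4   0.92  1.63]
[(0.97, [305.1, 88.2, 360.2, 143.9])]
t [64.7 12.5 -6.6] r [ 0.1  0.3 -0.1] now [ 0.4893 -0.2492  0.1587] [ 3.14   0.005 -3.09 ] clk 20.1 w 0.0299 F [ 0.2  0.7 -0.1]
```

View pics/w18.png

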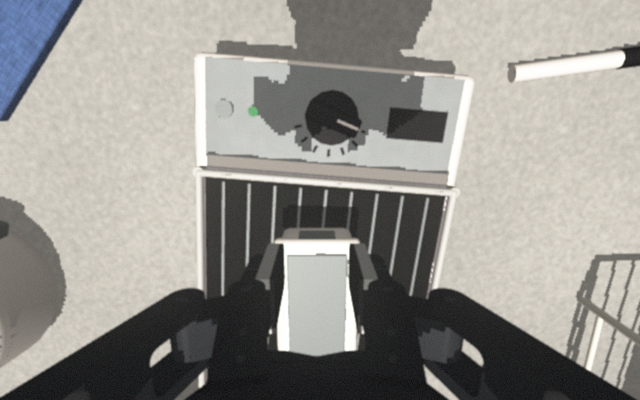

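```bash
python3 - <<'E'
from h import *
import pickle
p=pickle.load(open("w18.pkl","rb"))
a=p["pixels"][70:170,270:400].astype(float); b=cv2.resize(255*(a/255)**.45,None,fx=6,fy=6,interpolation=cv2.INTER_CUBIC).clip(0,255).astype(np.uint8); cv2.imwrite("pics/w18z.png",b)
for z in(.055,.062,.07): print(z,atz(p,(332.6,116),z).round(4))
E
```

```text
0.055 [ 0.4245 -0.2398  0.055 ]
0.062 [ 0.4244 -0.2401  0.062 ]
0.07 [ 0.4243 -0.2405  0.07  ]
```

View pics/w18z.png

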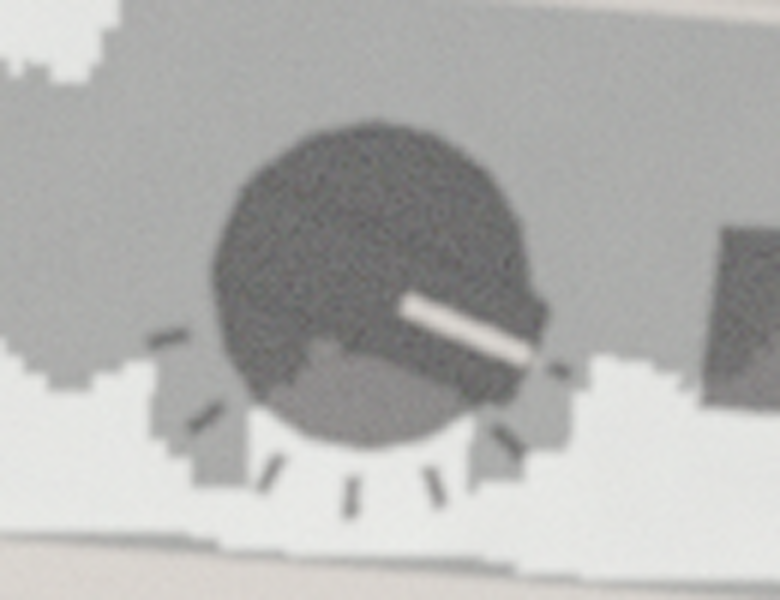

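```bash
python3 - <<'E'
from h import *
go(.4253,-.2408,.13,1.234)
E
```

```text
t [63.6 11.6 28.4] r [3.000e-01 1.000e-01 1.123e+02] now [ 0.4893 -0.2492  0.1587] [ 3.14   0.005 -3.09 ] clk 20.1 w 0.0299 F [ 0.2  0.7 -0.1]
```

```bash
python3 -m creep '[{"rx":0.3,"ry":0.1,"rz":112,"tx":30,"ty":5,"tz":0,"hand":0.3},{"rx":0.3,"ry":0.1,"rz":112,"tx":63.6,"ty":11.6,"tz":0,"hand":0.3},{"rx":0.3,"ry":0.1,"rz":112,"tx":63.6,"ty":11.6,"tz":28,"hand":0.3},{"rx":0.3,"ry":0.1,"rz":112,"tx":63.6,"ty":11.6,"tz":28,"hand":0.3},{"rx":0.3,"ry":0.1,"rz":112,"tx":63.6,"ty":11.6,"tz":28,"hand":0.3},{"rx":0.3,"ry":0.1,"rz":112,"tx":63.6,"ty":11.6,"tz":28,"hand":0.3},{"rx":0.3,"ry":0.1,"rz":112,"tx":63.6,"ty":11.6,"tz":28,"hand":0.3},{"rx":0.3,"ry":0.1,"rz":112,"tx":63.6,"ty":11.6,"tz":28,"hand":0.3}]'
python3 - <<'E'
from h import *
go(.4253,-.2408,.13,1.234)
E
```

```text
clock: 20.9
position: [0.4254, -0.2406, 0.1302]
tool_rot: [3.14, 0.001, 1.988]
force: [0.3, -0.3, -0.5]
grip_width: 0.03
t [-0.1 -0.2  0.2] r [ 0.1  0.  43.2] now [ 0.4254 -0.2406  0.1302] [3.140e+00 1.000e-03 1.988e+00] clk 20.9 w 0.03 F [ 0.3 -0.3 -0.5]
```

```bash
python3 -m creep '[{"rx":0,"ry":0,"rz":43.5,"tx":0,"ty":0,"tz":0,"hand":0.3},{"rx":0,"ry":0,"rz":43.5,"tx":0,"ty":0,"tz":0,"hand":0.3},{"rx":0,"ry":0,"rz":43.5,"tx":0,"ty":0,"tz":0,"hand":0.3},{"rx":0,"ry":0,"rz":43.5,"tx":0,"ty":0,"tz":0,"hand":0.3},{"rx":0,"ry":0,"rz":43.5,"tx":0,"ty":0,"tz":0,"hand":0.3},{"rx":0,"ry":0,"rz":43.5,"tx":0,"ty":0,"tz":0,"hand":0.3},{"rx":0,"ry":0,"rz":43.5,"tx":0,"ty":0,"tz":0,"hand":0.3}]'
python3 - <<'E'
from h import *
print(bot.observe()["qpos"].round(2))
p=shot("wrist"); cv2.imwrite("pics/w19.png",p["pixels"]); go(.4253,-.2408,.13,1.234)
print(proj(p,[.4253,-.2408,.062]))
import pickle; pickle.dump(p,open("w19.pkl","wb"))
a=p["pixels"][150:330,220:420].astype(float); b=cv2.resize(255*(a/255)**.45,None,fx=4,fy=4,interpolation=cv2.INTER_CUBIC).clip(0,255).astype(np.uint8); cv2.imwrite("pics/w19z.png",b[:600])
E
```

```text
clock: 21.6
position: [0.4251, -0.2406, 0.1302]
tool_rot: [3.14, 0.0, 1.239]
force: [-0.4, -0.0, 0.4]
grip_width: 0.0301
[ 0.54  0.42 -0.18  2.02  0.11  0.71 -0.05]
t [0.1 0.4 0.2] r [ 0.1 -0.   0.3] now [ 0.4249 -0.2407  0.1302] [ 3.14  -0.     1.238] clk 21.65 w 0.0299 F [-1.   0.1 -0.2]
[315.45189907 207.33836381]
```

View pics/w19.png

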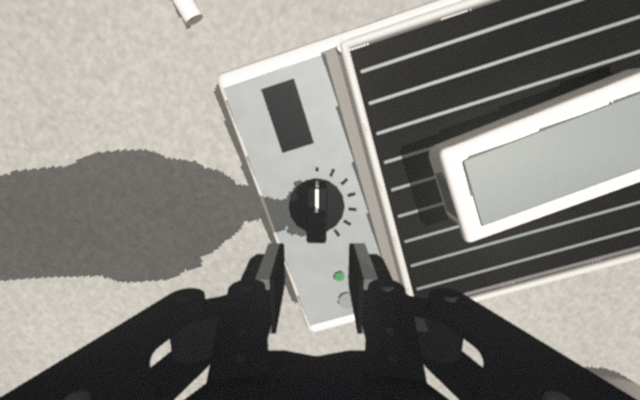

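View pics/w19z.png

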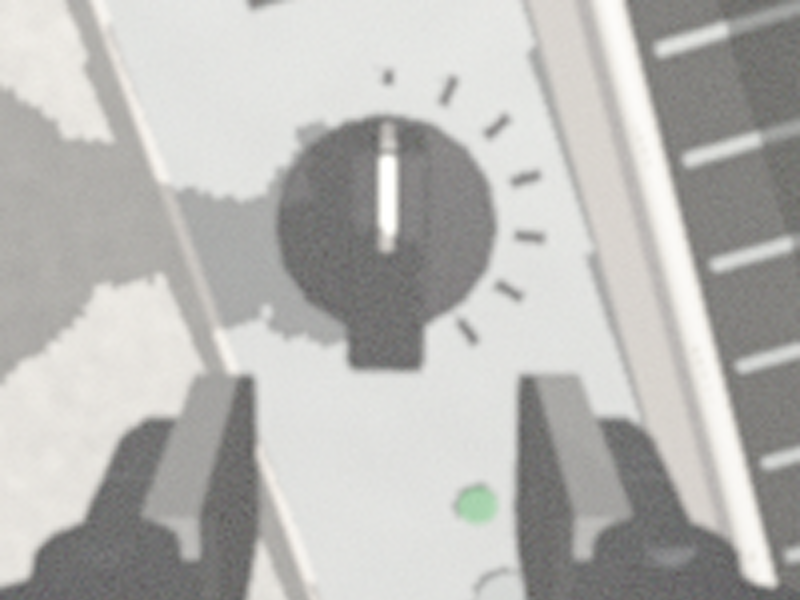

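```bash
python3 -m creep '[{"rx":0,"ry":0,"rz":0.3,"tx":0,"ty":0.2,"tz":30,"hand":0.3},{"rx":0,"ry":0,"rz":0.3,"tx":0,"ty":0.2,"tz":55,"hand":0.3},{"rx":0,"ry":0,"rz":0.3,"tx":0,"ty":0.2,"tz":70,"hand":0.3},{"rx":0,"ry":0,"rz":0.3,"tx":0,"ty":0.2,"tz":75,"hand":0.3},{"rx":0,"ry":0,"rz":0.3,"tx":0,"ty":0.2,"tz":75,"hand":0.3}]'
python3 - <<'E'
from h import *
p=shot("wrist"); cv2.imwrite("pics/w20.png",p["pixels"]); go(.4253,-.2408,.044,1.234)
p=shot("scene"); cv2.imwrite("pics/s20.png",cv2.resize(p["pixels"][150:350,180:420],None,fx=3,fy=3))
E
```

```text
clock: 22.15
position: [0.4247, -0.241, 0.055]
tool_rot: [3.141, -0.0, 1.23]
force: [-0.5, -1.1, 0.5]
grip_width: 0.0299
t [ 0.5  0.1 11.7] r [ 0.1 -0.  -0.3] now [ 0.425  -0.2412  0.0557] [ 3.14 -0.    1.23] clk 22.2 w 0.0301 F [ 1.1  0.2 -0.2]
```

View pics/w20.png

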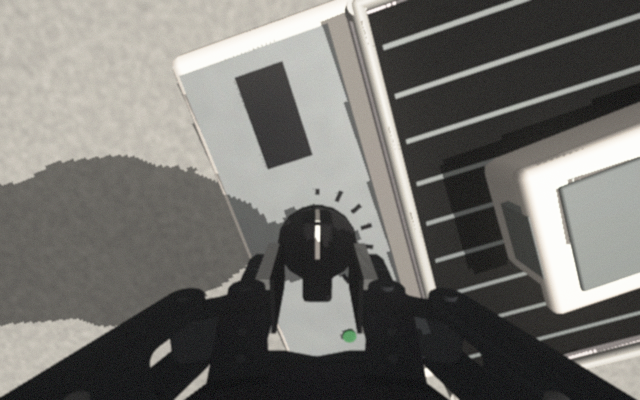

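View pics/s20.png

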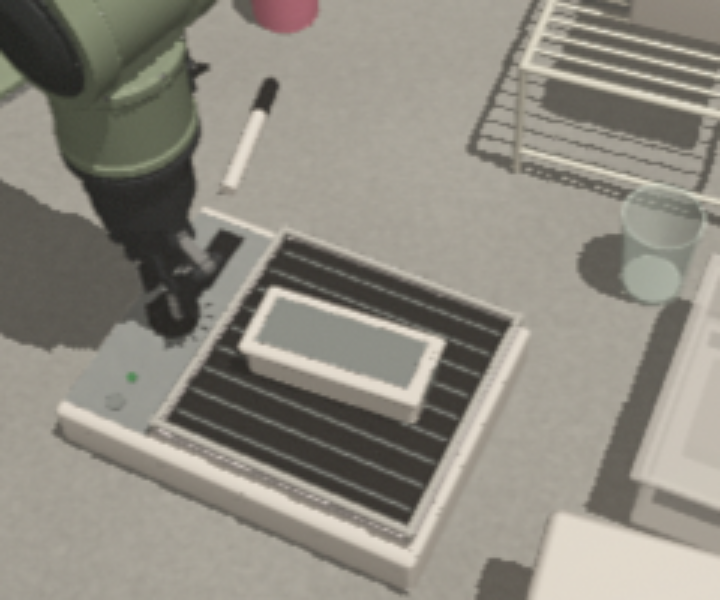

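```bash
python3 -m creep '[{"rx":0,"ry":0,"rz":0,"tx":0,"ty":0,"tz":6,"hand":0.3},{"rx":0,"ry":0,"rz":0,"tx":0,"ty":0,"tz":10,"hand":0.3},{"rx":0,"ry":0,"rz":0,"tx":0,"ty":0,"tz":11,"hand":0.3},{"rx":0,"ry":0,"rz":0,"tx":0,"ty":0,"tz":11,"hand":0.5},{"rx":0,"ry":0,"rz":0,"tx":0,"ty":0,"tz":11,"hand":0.65},{"rx":0,"ry":0,"rz":0,"tx":0,"ty":0,"tz":11,"hand":0.8},{"rx":0,"ry":0,"rz":0,"tx":0,"ty":0,"tz":11,"hand":0.9}]' 30
python3 - <<'E'
from h import *
p=shot("wrist"); cv2.imwrite("pics/w21.png",p["pixels"]); go(.4253,-.2408,.044,1.234)
E
```

```text
clock: 22.95
position: [0.4251, -0.2412, 0.0446]
tool_rot: [3.139, 0.0, 1.228]
force: [-0.1, 0.0, 2.8]
grip_width: 0.0132
t [0.5 0.1 0.6] r [ 0.1  0.  -0.3] now [ 0.4251 -0.2412  0.0446] [3.139 0.    1.228] clk 23.0 w 0.0132 F [0.7 0.6 3.9]
```

View pics/w21.png

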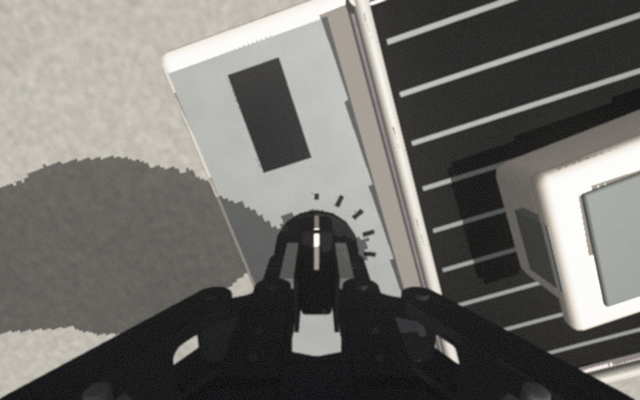

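```bash
python3 -m creep '[{"rx":0,"ry":0,"rz":4,"tx":0,"ty":0,"tz":0,"hand":0.9},{"rx":0,"ry":0,"rz":10,"tx":0,"ty":0,"tz":0,"hand":0.9},{"rx":0,"ry":0,"rz":17,"tx":0,"ty":0,"tz":0,"hand":0.9},{"rx":0,"ry":0,"rz":24,"tx":0,"ty":0,"tz":0,"hand":0.9},{"rx":0,"ry":0,"rz":31,"tx":0,"ty":0,"tz":0,"hand":0.9},{"rx":0,"ry":0,"rz":37,"tx":0,"ty":0,"tz":0,"hand":0.9},{"rx":0,"ry":0,"rz":40,"tx":0,"ty":0,"tz":0,"hand":0.9}]' 40
python3 -m creep '[{"rx":0,"ry":0,"rz":5,"tx":0,"ty":0,"tz":0,"hand":0.9},{"rx":0,"ry":0,"rz":12,"tx":0,"ty":0,"tz":0,"hand":0.9},{"rx":0,"ry":0,"rz":19,"tx":0,"ty":0,"tz":0,"hand":0.9},{"rx":0,"ry":0,"rz":26,"tx":0,"ty":0,"tz":0,"hand":0.9},{"rx":0,"ry":0,"rz":30,"tx":0,"ty":0,"tz":0,"hand":0.9},{"rx":0,"ry":0,"rz":32,"tx":0,"ty":0,"tz":0,"hand":0.9},{"rx":0,"ry":0,"rz":32,"tx":0,"ty":0,"tz":0,"hand":0.9}]' 40
python3 - <<'E'
from h import *
p=shot("wrist"); cv2.imwrite("pics/w22.png",p["pixels"]); go(.4253,-.2408,.044,-.023)
E
```

```text
clock: 23.7
position: [0.4249, -0.2411, 0.0446]
tool_rot: [3.14, -0.001, 0.526]
force: [-0.8, 1.4, 6.8]
grip_width: 0.0129
clock: 24.4
position: [0.4249, -0.2409, 0.0446]
tool_rot: [3.141, -0.002, -0.029]
force: [-1.1, 2.1, 8.1]
grip_width: 0.0128
t [ 0.5 -0.1  0.6] r [ 0.  -0.1 -0.3] now [ 0.4248 -0.2409  0.0446] [ 3.141e+00 -2.000e-03 -2.800e-02] clk 24.45 w 0.0127 F [-1.   1.2  8.3]
```

View pics/w22.png

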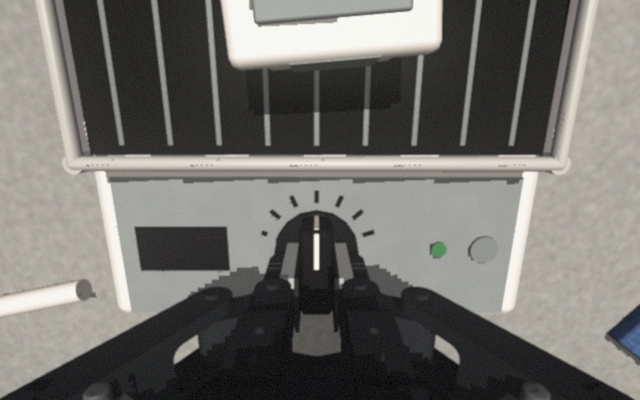

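```bash
python3 -m creep '[{"rx":0,"ry":0,"rz":0,"tx":0,"ty":0,"tz":0,"hand":0.6},{"rx":0,"ry":0,"rz":0,"tx":0,"ty":0,"tz":0,"hand":0.3},{"rx":0,"ry":0,"rz":0,"tx":0,"ty":0,"tz":0,"hand":0.3},{"rx":0,"ry":0,"rz":0,"tx":0,"ty":0,"tz":-15,"hand":0.3},{"rx":0,"ry":0,"rz":0,"tx":0,"ty":0,"tz":-50,"hand":0.3},{"rx":0,"ry":0,"rz":0,"tx":0,"ty":0,"tz":-95,"hand":0.3},{"rx":0,"ry":0,"rz":0,"tx":0,"ty":0,"tz":-130,"hand":0.3},{"rx":0,"ry":0,"rz":0,"tx":0,"ty":0,"tz":-130,"hand":0.3}]'
python3 - <<'E'
from h import *
p=shot("wrist"); cv2.imwrite("pics/w23.png",p["pixels"])
for q in[(0,0)]: print(p["state"]["position"],p["state"]["tool_rot"],p["state"]["force"])
p=shot("top"); cv2.imwrite("pics/t23.png",cv2.resize(p["pixels"][75:305,130:460],None,fx=2.4,fy=2.4,interpolation=cv2.INTER_CUBIC))
p=shot("scene"); cv2.imwrite("pics/s23.png",p["pixels"])
E
```

```text
clock: 25.25
position: [0.4264, -0.2421, 0.1784]
tool_rot: [3.139, -0.008, -0.029]
force: [0.7, -0.3, -0.9]
grip_width: 0.03
[ 0.42642707 -0.24205724  0.17837446] [ 3.1390549  -0.00777508 -0.02865377] [ 0.72700639 -0.29193007 -0.89653933]
```

View pics/w23.png

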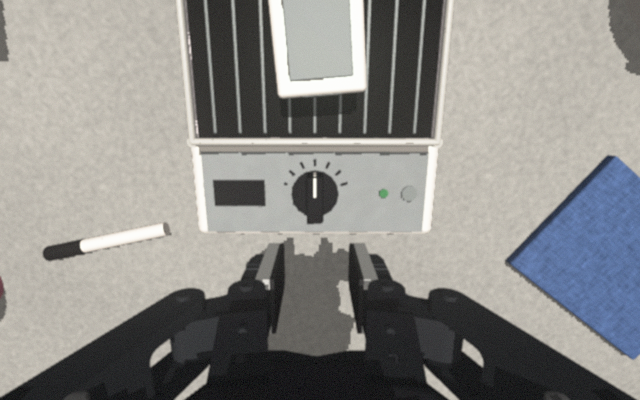

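View pics/t23.png

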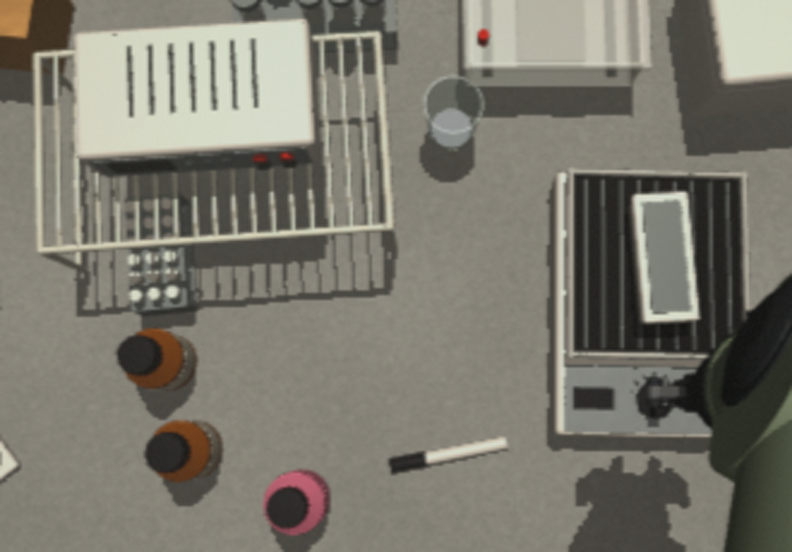

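View pics/s23.png

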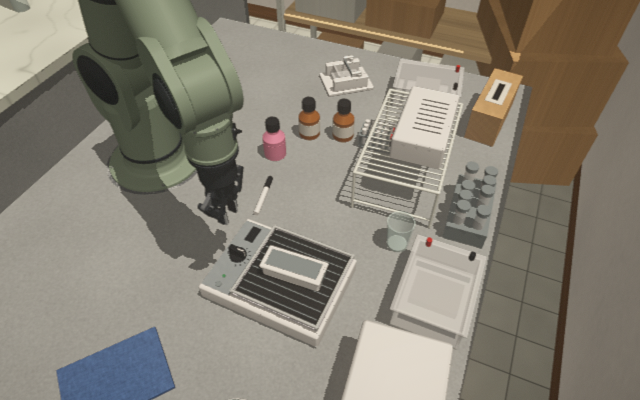

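```bash
python3 - <<'E'
from h import *
p=shot("top"); print(atz(p,(130+666.5/2.4,75+257/2.4),.117), atz(p,(130+658/2.4,75+264/2.4),.079))
s=bot.observe(); print(s["clock"],s["qd"].round(3),s["force"].round(1))
print(bot.job_done())
E
```

```text
[ 0.57249579 -0.24533314  0.117     ] [ 0.57129514 -0.24548621  0.079     ]
25.45 [ 0.001  0.011 -0.002 -0.     0.     0.001  0.001] [0.2 0.4 0.2]
the job is handed in; nothing more can be done
None
```

The job is done and handed in at 25.5 s. I set the amber bottle aside upright on the open bench, about 0.18 m from where it stood. Then I slid the box out by 104 mm, carried it level to the shaker, and turned the selector to the third click.

**Final checks**
- **Box:** it lies flat. The top view puts its centre about 1 mm from the platform's middle, and the earlier wrist view about 5 mm.
- **Selector:** the pointer stands at the fourth mark, which is off plus three clicks.
- **Bottle:** it is upright and let go.
- **Rest of the bench:** in the last pictures the other bottle, tube rack, beaker, marker and pink bottle look unmoved.
- **Robot:** it is clear of everything.

**What went wrong or disagreed**
- **First grasp:** my first grasp of the bottle failed. One finger came down on the cap with about 77 N at the wrist and tilted the bottle briefly. It righted itself and the second grasp held.
- **Finger ends:** in the pictures and by contact, the finger ends sit about 24 mm or more behind the reported TCP. I set the later grasp heights by that instead of the stated geometry.
- **Pull:** the slide out stopped about 10 mm short of what I commanded, but still past the 90 mm needed.
- **Platform middle:** a rough reading from the scene camera differed from the other two views by about 15 mm. I went by the other two.

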